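# Load the plate feeder and arm its interlock

### The arm

A 7-joint arm with a two-finger parallel gripper is mounted at the origin on a cart in front of the work surface, level with it; the furniture and walls round the work are solid. World frame = base frame: x ahead of the robot, y to its left, z up, the work surface at z = 0. Lengths are in m, angles in degrees, forces in N, time in s.
With the tool pointing down it reaches from about 0.425 to 0.875 m from the base axis. Payload 4.7 kg.
Tool frame: the origin (TCP) lies between the finger pads; the fingertips stand env.tip_reach ahead of it and the grasp point (between the pads) lies 2 mm behind it (env.tip_reach is the distance from the TCP to the fingertips, in m); z points along the fingers, y is the line along which they close (so a half turn about z gives the same grasp; the last joint's range is limited). The gripper opens to 87 mm and grips with 3 to 60 N. Pads are 19 mm wide; open, the fingers measure 117 mm over their backs; the gripper's body (75 mm by 190 mm) begins 51 mm behind the grasp point.
Start: joints at [64.635, 18.392, -4.016, 83.108, 1.295, 78.541, -3.26], TCP at [0.287, -0.583, 0.24] pointing down, gripper open.
Joint ranges: [-163.93, 163.93], [-17.29, 119.83], [-79.2, 71.16], [3.27, 140.29], [-89.18, 269.18], [5.43, 117.66], [-154.24, 154.24]. Speed limits (degrees/s): [147.25, 147.25, 180, 180, 180, 180, 180].

### API

Orientations are given as [roll, pitch, yaw] about the fixed x, y, z axes, in that order (R = Rz(yaw) Ry(pitch) Rx(roll)).
In Python, from cell import env gives the robot as it stands.
- The arm moves only by the shell command python3 steer.py FILE [FORCE], which reads ROWS from the file FILE. ROWS is one flat JSON list of numbers that holds 1 to 8 rows one after another, with no inner brackets; each row has 5 numbers: dx, dy, dz in units of 50 mm, then a turn about the tool's z in units of 2 degrees, then the finger opening in m; each row is the pose to reach, as a shift and turn from the pose commanded when the command began, along the tool's axes at that moment; what a row does not reach only later rows make up. A row lasts 1/12 s, in which the tool goes at most 0.0417 m and 7.16 degrees, less where a joint would pass 70% of its speed; a pose out of reach is approached as far as the arm can. The fingers move at their own pace and stop on an object; FORCE is the grip in N (left out, the last holds). Time passes only in rows, so rows that do not move let the fingers close. It prints the time, the measured TCP pose, the force, the opening and the grip force at its end. Input that does not fit is refused with a message, and nothing moves.
- env.get_obs(): the state, without advancing time (a new reading comes with each control period).
- env.read_camera(name): name is "side" or "top" or "wrist"; returns a dict with "color" (420x560x3 uint8, blue, green, red), "fx", "fy", "cx", "cy" (pixels), "world_from_camera" (4x4, takes a point from camera to world coordinates). Camera axes: x right, y down, z forward; pixel columns grow to the right and rows downward; lengths in m; the calibration is good to about 2 mm. A picture is of the moment at which its call begins. There is no depth.
- env.sign_off(): hands the job in; it is judged then, once.
The state is a dict: "time_s": time; "qpos": joint angles; "joint_velocities": joint speeds; "effort": joint torques, N m; "tool_pos": TCP position; "tool_rot": TCP orientation; "force": force on the tool from outside, world axes, zero at the start; "wrist_torque": the same for the moment, N m; "grip_width": finger opening in m; "grasp_force": force on a finger pad.
Only numpy, scipy, OpenCV 4.12 (cv2) and the standard library are available. Lean on these libraries where they do the work, as an engineer would, in place of code of your own. Each camera call takes 0.05 s, during which the arm holds its last target. There are 200 camera calls.

### The job

Get the plate feeder ready to run: pile all the loose aluminium plates squarely on one another on the yellow pad in its open drawer, long side along the pad. Then push the drawer gently home past its detent without upsetting the pile, and last put the interlock key's tongue straight and fully into the slot of the switch beside the feeder and let go of it. Leave the tape roll and the grey gauge block alone.

Things in the scene. Friction and masses are not known exactly. Their poses are not given: they have to be found in the camera images.
- plate0: One of up to five identical flat aluminium backing plates, 90 x 50 x 10 mm (own x, y, z), about 0.12 kg, with two round screw holes drawn on its long middle line; absent in some starts (then None). Origin at its centre, so 5 mm above what it lies on; the same either way up or turned half round. It lies flat on the bench at the start.
- plate1: One of up to five identical flat aluminium backing plates, 90 x 50 x 10 mm (own x, y, z), about 0.12 kg, with two round screw holes drawn on its long middle line; absent in some starts (then None). Origin at its centre, so 5 mm above what it lies on; the same either way up or turned half round. It lies flat on the bench at the start.
- plate2: One of up to five identical flat aluminium backing plates, 90 x 50 x 10 mm (own x, y, z), about 0.12 kg, with two round screw holes drawn on its long middle line; absent in some starts (then None). Origin at its centre, so 5 mm above what it lies on; the same either way up or turned half round. It lies flat on the bench at the start.
- plate3: One of up to five identical flat aluminium backing plates, 90 x 50 x 10 mm (own x, y, z), about 0.12 kg, with two round screw holes drawn on its long middle line; absent in some starts (then None). Origin at its centre, so 5 mm above what it lies on; the same either way up or turned half round. It lies flat on the bench at the start.
- plate4: One of up to five identical flat aluminium backing plates, 90 x 50 x 10 mm (own x, y, z), about 0.12 kg, with two round screw holes drawn on its long middle line; absent in some starts (then None). Origin at its centre, so 5 mm above what it lies on; the same either way up or turned half round. It lies flat on the bench at the start.
- feeder: Fixed blue plate feeder with a grey roof, 190 mm wide (y), 150 mm deep (x), 87 mm high. Origin on the bench under the middle of the housing's front face; its x points into the housing (the way the drawer closes and the key goes in), y to the housing's left seen from the front, z up. Its place and heading differ from start to start.
- magazine (a joint): The feeder's drawer, in m: 0 fully home, 0.14 fully open; it starts 0.125 to 0.14 open. Pushing it takes about 1 N, and about 5 N over a ball detent some 10 mm before home, after which it snaps home against its stop. It stays where it is left.
- pad (a point): Centre of the top of the yellow pad on the drawer's floor, 92 x 52 mm, where the pile goes; moves with the drawer. Same axes as the feeder: the pad is long in x. Pad top 12 mm above the bench. The open drawer's inside is 124 mm (x) by 156 mm (y) about the pad's centre; its side walls rise 44 mm and its front 56 mm above the bench. When shut, 68 mm above the pad are free under the roof.
- pull (a point): Middle of the outer face of the black pull lip on the drawer's front, 90 mm wide, 12 mm high, 30 mm above the bench, standing 13 mm out from the drawer's front face; moves with the drawer. Pushing here along the feeder's +x closes the drawer.
- key: Loose interlock key, 0.11 kg: red ribbed handle 70 x 40 x 26 mm (x, y, z) with a flat steel tongue, 20 mm wide and 4 mm thick, that stands 36 mm out of the middle of the handle's +x end. Origin at the handle's centre, 13 mm above the bench as it lies. The same either way up.
- key_tip (a point): Middle of the end of the key's tongue, 71 mm along +x from the key's origin; axes as the key's.
- slot (a point): Middle of the slot's mouth in the black and red interlock switch (50 x 50 x 54 mm, steel rim), fixed just right of the feeder. Slot 28 mm wide (y), 10 mm high (z), 40 mm deep along +x (feeder axes); its middle is 14.5 mm above the bench, 1.5 mm above the tongue of a key lying there (hold the key just off the bench, or it scrapes). Home when the handle's end meets the switch's face.
- clamp_fixture: Obstacle: fixed assembly nest of clear plastic with a toggle clamp, 110 x 178 mm (x, y) on the bench between the plates and the feeder; its red clamp handle stands up to 162 mm high at its end nearer the feeder. Origin under the middle of its base. Carry things over or in front of it.
- tape: Bystander: roll of white tape, 58 mm across, 34 mm high. Leave alone.
- gauge: Bystander: grey steel gauge block, 25 x 50 x 25 mm, with two holes. Leave alone.

How it is judged (in metres and radians):
On the way, in this order (a step that is already met when the one before it is completed fails the run):
1. all plates lie released in one square pile on the pad of the open drawer (value of joint magazine above 0.1 m and horizontal distance between each of plate0, plate1, plate2, plate3, plate4 and pad below 0.007 m and angle between the x axis of each of plate0, plate1, plate2, plate3, plate4 and the x axis of feeder, either way round below 0.1 rad and angle between the z axis of each of plate0, plate1, plate2, plate3, plate4 and the z axis of feeder, either way round below 0.06 rad and z of plate0 in the frame of pad between 0 and 0.055 m and contact force between the fingers and plate0 below 0.1 N and linear speed of each of plate0, plate1, plate2, plate3, plate4 below 0.03 m/s and z of plate1 in the frame of pad between 0 and 0.055 m and contact force between the fingers and plate1 below 0.1 N and z of plate2 in the frame of pad between 0 and 0.055 m and contact force between the fingers and plate2 below 0.1 N and z of plate3 in the frame of pad between 0 and 0.055 m and contact force between the fingers and plate3 below 0.1 N and z of plate4 in the frame of pad between 0 and 0.055 m and contact force between the fingers and plate4 below 0.1 N), for 0.2 s.
2. the drawer is home with the pile still square (value of joint magazine below 0.004 m and horizontal distance between each of plate0, plate1, plate2, plate3, plate4 and pad below 0.01 m and angle between the x axis of each of plate0, plate1, plate2, plate3, plate4 and the x axis of feeder, either way round below 0.1 rad and angle between the z axis of each of plate0, plate1, plate2, plate3, plate4 and the z axis of feeder, either way round below 0.06 rad and z of plate0 in the frame of pad between 0 and 0.055 m and z of plate1 in the frame of pad between 0 and 0.055 m and z of plate2 in the frame of pad between 0 and 0.055 m and z of plate3 in the frame of pad between 0 and 0.055 m and z of plate4 in the frame of pad between 0 and 0.055 m), for 0.2 s.
3. the key's tongue is fully in the switch (x of key_tip in the frame of slot above 0.03 m and y of key_tip in the frame of slot between -0.006 and 0.006 m and z of key_tip in the frame of slot between -0.006 and 0.006 m and angle between the x axis of key and the x axis of feeder, either way round below 0.15 rad), for 0.2 s.
At the end, for the whole second after the job is handed in: Each plate lies flat in one pile, centre within 7 mm of the pad's when piled (10 mm at the end), square within 0.1 rad; drawer home within 4 mm; at least 30 of the tongue's 36 mm in the slot, within 6 mm of its middle and 0.15 rad of straight, key released and at rest (all of step 2 and all of step 3 and linear speed of key below 0.02 m/s and contact force between the fingers and key below 0.1 N); the robot touches nothing.
It fails at once if the drawer is slammed (closing faster than 0.5 m/s) (velocity of joint magazine below -0.5 m/s).
It fails at once if the tape is disturbed (moved over 30 mm) (distance of tape from where it was at the start of the episode above 0.03 m).
It fails at once if the gauge is disturbed (moved over 30 mm) (distance of gauge from where it was at the start of the episode above 0.03 m).
Of plate0, plate1, plate2, plate3, plate4 only 3 to 5 are there at a start; the rules pass over those that are not, and their reading is None.
At some moment in a run one of key may be knocked a few centimetres aside while the robot is not near it.
Once in a run the grip may slacken for a moment while it holds something.
It also fails if it takes over 210 s, if anything falls off the work surface, if the arm or the gripper's body presses on something with over 40 N, if the wrist force passes 120 N, or if a joint passes its speed limit or range.

## Working session

There is one attempt and no reset: what is moved stays moved. The work goes in short steps, Python scripts to look and compute and a shell command to move; the robot and the scene stay as the last step left them, time stands still between calls to the robot, and variables do not carry over. Pictures are saved under pics/ and viewed, at most 14 in all, crops included, and the job is handed in when it is done.

```bash
ls; mkdir -p pics
python3 - <<'E'
from cell import env
import cv2,numpy as np
o=env.get_obs();print(o['time_s'],o['tool_pos'],o['tool_rot'],o['grip_width'],env.tip_reach)
for n in ['top','side']:
    c=env.read_camera(n);cv2.imwrite(f'pics/{n}0.png',c['color']);print(n,c['fx'],c['cx'],c['cy'],np.round(c['world_from_camera'],3).tolist())
    np.save(f'{n}.npy',c['world_from_camera'])
E
```

```text
cell.py
pics
steer.py
0.0 [ 0.28641245 -0.58290599  0.23847693] [-1.79891115e+02  4.35076759e-03  2.61715515e+01] 0.08718600682537034 0.017
top 420.3790372231027 284.32819274898844 205.77584725828498 [[0.053, -0.977, 0.205, 0.252], [-0.999, -0.052, 0.013, -0.076], [-0.002, -0.205, -0.979, 1.39], [0.0, 0.0, 0.0, 1.0]]
side 463.23985598018584 280.0336218429403 219.5481695840087 [[-0.214, -0.451, 0.866, -0.784], [-0.976, 0.077, -0.202, 0.253], [0.025, -0.889, -0.457, 0.759], [0.0, 0.0, 0.0, 1.0]]
```
View pics/top0.png

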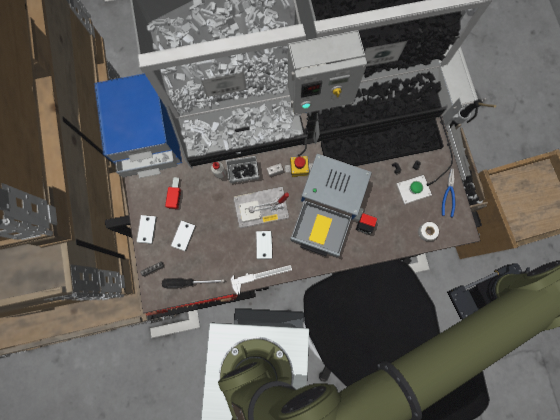

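View pics/side0.png

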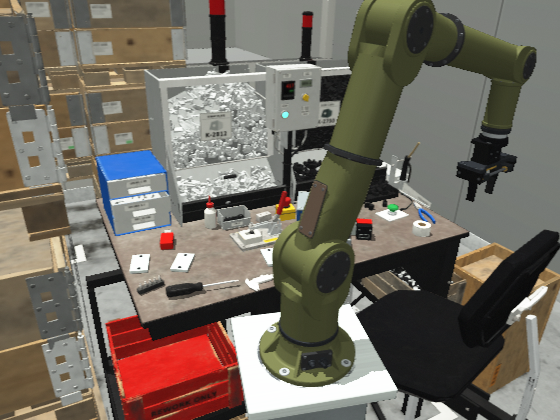

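The top view shows three white plates at about (147,229), (183,235) and (264,244), and the key at (174,193) with its tongue up-image. The feeder is at (336,186), its drawer pad at (320,230), the switch at (368,222), the clamp at (262,207), the gauge near (152,268) and the tape at (429,231). The side view confirms the layout, with the arm hiding the feeder.

Create h.py:
```python
from cell import env
import cv2,numpy as np
from scipy.spatial.transform import Rotation as Ro
def shot(n,f=None):
    c=env.read_camera(n)
    if f: cv2.imwrite('pics/'+f,c['color'])
    return c
def ray(c,px):
    px=np.atleast_2d(np.array(px,float));d=np.c_[(px[:,0]-c['cx'])/c['fx'],(px[:,1]-c['cy'])/c['fy'],np.ones(len(px))]
    T=np.array(c['world_from_camera']);return T[:3,3],d@T[:3,:3].T
def cast(c,px,z):
    o,d=ray(c,px);return o+d*((z-o[2])/d[:,2])[:,None]
def tri(c1,p1,c2,p2):
    o1,d1=ray(c1,p1);o2,d2=ray(c2,p2);A=np.c_[d1[0],-d2[0]]
    s=np.linalg.lstsq(A,o2-o1,rcond=None)[0];a=o1+s[0]*d1[0];b=o2+s[1]*d2[0]
    return (a+b)/2,np.linalg.norm(a-b)
def masks(img):
    h=cv2.cvtColor(img,cv2.COLOR_BGR2HSV).astype(int);H,S,V=h[...,0],h[...,1],h[...,2]
    return dict(white=(S<30)&(V>190),red=((H<8)|(H>172))&(S>150)&(V>90),yellow=(H>20)&(H<33)&(S>140)&(V>120))
def rects(c,col,z,amin=60,amax=1e6,m=None):
    m=masks(c['color'])[col] if m is None else m
    out=[]
    for k in cv2.findContours(m.astype(np.uint8),cv2.RETR_EXTERNAL,cv2.CHAIN_APPROX_NONE)[0]:
        a=cv2.contourArea(k)
        if not amin<a<amax: continue
        w=cast(c,k[:,0],z)[:,:2]; (x,y),(l,s),t=cv2.minAreaRect((w*1000).astype(np.float32))
        if l<s: l,s,t=s,l,t+90
        M=cv2.moments(k);out.append(dict(px=(round(M['m10']/M['m00'],1),round(M['m01']/M['m00'],1)),xy=(round(x/1000,4),round(y/1000,4)),l=round(l),s=round(s),yaw=round((t+90)%180-90,1)))
    return out
def to_tool(p,yaw=None):
    """shift in tool axes from present pose to world point p; turn about tool z to bring tool y axis to yaw"""
    o=env.get_obs();R=Ro.from_euler('xyz',o['tool_rot'],degrees=True).as_matrix()
    d=R.T@(np.array(p)-o['tool_pos']);t=None
    if yaw is not None:
        yy=np.degrees(np.arctan2(R[1,1],R[0,1]));t=-((yaw-yy+90)%180-90)
    return np.round(d,4),t and round(t,1),np.round(o['tool_pos'],4)
```

Run:
```python
from h import *
c=shot('top')
for col,z in [('white',.01),('red',.026),('yellow',.012)]:
    print(col)
    for r in rects(c,col,z,40,600):
        if .3<r['xy'][0]<.9: print(r)
print(env.get_obs()['qpos'])
```

```text
white
{'px': (242.3, 280.7), 'xy': (0.3032, 0.0468), 'l': 124, 's': 54, 'yaw': -52.5}
{'px': (263.8, 244.4), 'xy': (0.4087, 0.0023), 'l': 87, 's': 48, 'yaw': 6.1}
{'px': (429.5, 230.2), 'xy': (0.4846, -0.543), 'l': 57, 's': 53, 'yaw': -87.0}
{'px': (182.5, 235.1), 'xy': (0.4242, 0.2725), 'l': 88, 's': 49, 'yaw': -16.9}
{'px': (145.8, 228.7), 'xy': (0.4394, 0.3964), 'l': 88, 's': 48, 'yaw': -1.8}
{'px': (248.4, 210.9), 'xy': (0.5188, 0.0576), 'l': 64, 's': 60, 'yaw': -77.3}
{'px': (413.6, 188.8), 'xy': (0.6235, -0.4925), 'l': 96, 's': 72, 'yaw': -68.6}
{'px': (137.7, 162.9), 'xy': (0.6696, 0.436), 'l': 138, 's': 31, 'yaw': -75.0}
red
{'px': (368.0, 219.8), 'xy': (0.5052, -0.3364), 'l': 51, 's': 31, 'yaw': 72.5}
{'px': (172.0, 197.3), 'xy': (0.5463, 0.3166), 'l': 69, 's': 39, 'yaw': -3.2}
{'px': (299.3, 161.7), 'xy': (0.6933, -0.1019), 'l': 32, 's': 31, 'yaw': 2.8}
yellow
{'px': (269.8, 217.8), 'xy': (0.4965, -0.0122), 'l': 47, 's': 14, 'yaw': -72.7}
{'px': (320.1, 229.0), 'xy': (0.4685, -0.1811), 'l': 91, 's': 52, 'yaw': -16.7}
{'px': (298.9, 167.6), 'xy': (0.6867, -0.1013), 'l': 59, 's': 58, 'yaw': 7.0}
[64.63654287 18.42985486 -4.01555743 83.15618779  1.29659988 78.54001907
 -3.26072245]
```

Careful with the scale: shifts go in units of 50 mm and turns go in units of 2 degrees. That gives: 0.24 m is 4.8, -0.2 m is -4, -56 degrees is -28.

```bash
echo '[0.6,-0.5,-0.2,-3.5,0.087,1.2,-1,-0.4,-7,0.087,1.8,-1.5,-0.6,-10.5,0.087,2.4,-2,-0.8,-14,0.087,3,-2.5,-1,-17.5,0.087,3.6,-3,-1.2,-21,0.087,4.2,-3.5,-1.2,-24.5,0.087,4.8,-4,-1.2,-28,0.087]' > m.json && python3 steer.py m.json
python3 - <<'E'
from h import *
print(to_tool([.4685,-.181,.30],163.3+90))
print(env.get_obs()['qpos'])
E
```

```text
time_s: 0.82
tool_pos: [0.4145, -0.2963, 0.3003]
tool_rot: [179.9, 0.1, 82.5]
force: [0.5, -0.4, -0.1]
grip_width: 0.0871
grasp_force: 0.0
(array([0.1213, 0.0385, 0.0002]), np.float64(-80.8), array([ 0.4145, -0.2963,  0.3003]))
[ 52.41914544   0.59932093 -19.93143955  96.7442803    0.23788966
  82.60317159  24.97150103]
```

Scaled: 0.121 m is 2.42, 0.1 m is 2, -56 degrees is -28.

```bash
echo '[0.4,0.12,0,-3.5,0.087,0.8,0.24,0,-7,0.087,1.2,0.36,0,-10.5,0.087,1.6,0.48,0,-14,0.087,2,0.6,0,-17.5,0.087,2.42,0.76,0,-21,0.087,2.42,0.76,0,-24.5,0.087,2.42,0.76,0,-28,0.087]' > m.json && python3 steer.py m.json; echo '[0,0,0,-3.5,0.087,0,0,0,-7,0.087,0,0,0,-10.5,0.087,0,0,0,-12.5,0.087,0,0,0,-12.5,0.087]' > m.json && python3 steer.py m.json
python3 - <<'E'
from h import *
c=shot('wrist','w1.png')
print(env.get_obs()['qpos'],c['fx'],np.round(c['world_from_camera'],3).tolist())
for r in rects(c,'yellow',.012,300):print(r)
E
```

```text
time_s: 1.48
tool_pos: [0.4686, -0.1814, 0.2994]
tool_rot: [180.0, -0.0, 138.7]
force: [0.3, -0.6, -0.3]
grip_width: 0.0869
grasp_force: 0.0
time_s: 1.9
tool_pos: [0.4678, -0.1832, 0.2993]
tool_rot: [-180.0, -0.0, 163.3]
force: [0.4, 0.6, -0.5]
grip_width: 0.0872
grasp_force: 0.0
[ 4.54837573e+01  3.12013237e-02 -2.69400017e+01  9.73962158e+01
  1.65629639e-02  8.26032877e+01  9.16189956e+01] 359.1442185630636 [[0.288, 0.928, 0.237, 0.403], [0.958, -0.279, -0.072, -0.164], [-0.001, 0.248, -0.969, 0.445], [0.0, 0.0, 0.0, 1.0]]
```

View pics/w1.png

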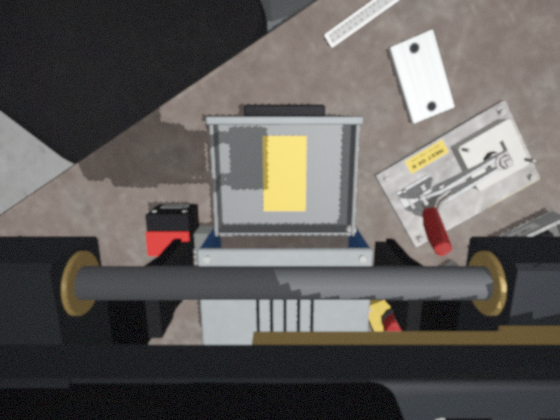

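The wrist view (image up points away from the housing) shows the yellow pad at (285,173), plate0 at (421,76), the drawer front lip at (284,110), the switch at (172,228), and the clamp handle at (437,231).

```bash
sed -i 's/(H>20)&(H<33)&(S>140)&(V>120)/(H>18)\&(H<35)\&(S>90)\&(V>110)/' h.py
python3 - <<'E'
from h import *
c=shot('wrist');t=shot('top')
print(cv2.cvtColor(c['color'],cv2.COLOR_BGR2HSV)[175,285])
for z in (.0,.012):
  for r in rects(c,'yellow',z,800):print('w',z,r)
for r in rects(c,'white',.01,1500):print('w',r)
P=[r for r in rects(c,'yellow',.012,800) if abs(r['px'][0]-285)<20][0]
Q=[r for r in rects(t,'yellow',.012,100) if abs(r['px'][0]-320)<10]
print(Q)
if Q: print('pad tri',tri(c,P['px'],t,Q[0]['px']))
P=[r for r in rects(c,'white',.01,1500) if abs(r['px'][0]-421)<20]
if P: print('plate tri',tri(c,P[0]['px'],t,(263.8,244.4)))
E
```

```text
[ 25 120 249]
w 0.0 {'px': (284.0, 172.6), 'xy': (0.4705, -0.1837), 'l': 93, 's': 53, 'yaw': -16.9}
w 0.012 {'px': (284.0, 172.6), 'xy': (0.4687, -0.1832), 'l': 91, 's': 52, 'yaw': -16.9}
w {'px': (488.7, 172.6), 'xy': (0.5306, 0.0409), 'l': 125, 's': 104, 'yaw': -75.1}
w {'px': (422.1, 75.7), 'xy': (0.4079, 0.0007), 'l': 90, 's': 50, 'yaw': 5.4}
[]
plate tri (array([0.40722056, 0.00195454, 0.00723856]), np.float64(0.001334980043335309))
```

Run:
```python
from h import *
t=dict(world_from_camera=np.load('top.npy'),fx=420.379,fy=420.379,cx=284.328,cy=205.776)
c=shot('wrist')
print(tri(c,(284,172.6),t,(320.1,229)))
print(to_tool([.420,.002,.12],185.4+90))
```

```text
(array([ 0.47465319, -0.18460965, -0.03351509]), np.float64(0.001457950302082013))
(array([0.0997, 0.1633, 0.1794]), np.float64(-22.3), array([ 0.4679, -0.1833,  0.2994]))
```

```bash
echo '[0.4,0.66,0.4,-2.5,0.08,0.8,1.32,0.8,-5,0.08,1.2,1.96,1.4,-7.5,0.08,1.6,2.62,1.8,-10,0.08,2,3.26,2.4,-11.15,0.08,2,3.26,2.4,-11.15,0.08,2,3.26,2.4,-11.15,0.08]' > m.json && python3 steer.py m.json
python3 - <<'E'
from h import *
c=shot('wrist','w2.png')
for z in (0,.01,.02):
  for r in rects(c,'white',z,1500):print('w',z,r)
for r in rects(c,'yellow',.012,800):print('y',r)
t=dict(world_from_camera=np.load('top.npy'),fx=420.379,fy=420.379,cx=284.328,cy=205.776)
print(to_tool([.420,.002,.019],185.4+90))
E
```

```text
time_s: 2.68
tool_pos: [0.4167, 0.0053, 0.1771]
tool_rot: [180.0, -0.3, -174.2]
force: [0.4, -0.2, 0.4]
grip_width: 0.0799
grasp_force: 0.0
w 0 {'px': (333.3, 312.2), 'xy': (0.5372, 0.0588), 'l': 99, 's': 34, 'yaw': -84.2}
w 0 {'px': (278.7, 213.1), 'xy': (0.4349, 0.0034), 'l': 51, 's': 42, 'yaw': -85.5}
w 0 {'px': (325.9, 57.0), 'xy': (0.2941, 0.0027), 'l': 199, 's': 57, 'yaw': -77.4}
w 0.01 {'px': (333.3, 312.2), 'xy': (0.5314, 0.057), 'l': 96, 's': 33, 'yaw': -84.2}
w 0.01 {'px': (278.7, 213.1), 'xy': (0.4323, 0.0032), 'l': 49, 's': 41, 'yaw': -85.5}
w 0.01 {'px': (325.9, 57.0), 'xy': (0.2958, 0.0025), 'l': 193, 's': 55, 'yaw': -77.4}
w 0.02 {'px': (333.3, 312.2), 'xy': (0.5256, 0.0551), 'l': 93, 's': 31, 'yaw': -84.2}
w 0.02 {'px': (278.7, 213.1), 'xy': (0.4297, 0.0031), 'l': 48, 's': 40, 'yaw': -85.5}
w 0.02 {'px': (325.9, 57.0), 'xy': (0.2975, 0.0024), 'l': 187, 's': 54, 'yaw': -77.4}
y {'px': (74.6, 211.5), 'xy': (0.4552, -0.1791), 'l': 59, 's': 53, 'yaw': -16.6}
(array([-0.0019, -0.0011,  0.1596]), np.float64(0.2), array([0.4183, 0.003 , 0.1786]))
```

View pics/w2.png

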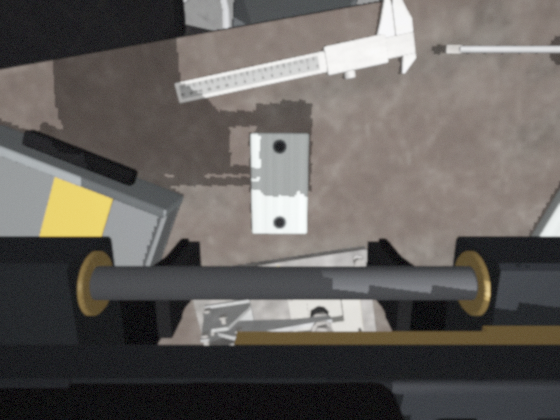

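Plate0 is in view, its outline spanning about x 251–309, y 133–235, with its screw holes at (280,146) and (280,222). The finger shadow covers its top part.

Run:
```python
from h import *
c=shot('wrist')
for z in (0,.01): print(np.round(cast(c,[(280,146),(280,222),(251,235),(308,234),(251,133)],z)[:,:2],4).tolist())
w1=dict(c); Tt=np.eye(4)
# w1 camera pose: same mount on tool
o=env.get_obs();R=np.eye(4);R[:3,:3]=Ro.from_euler('xyz',o['tool_rot'],degrees=True).as_matrix();R[:3,3]=o['tool_pos']
M=np.linalg.inv(R)@np.array(c['world_from_camera']);np.save('mount.npy',M)
R1=np.eye(4);R1[:3,:3]=Ro.from_euler('xyz',[180,0,163.3],degrees=True).as_matrix();R1[:3,3]=[.4678,-.1832,.2993]
w1['world_from_camera']=R1@M
print(tri(c,(280,146),w1,(414,48)),tri(c,(280,222),w1,(431.5,106.5)))
```

```text
[[0.3768, -0.0044], [0.4473, 0.0023], [0.4628, -0.0239], [0.4565, 0.03], [0.368, -0.0311]]
[[0.376, -0.0044], [0.4443, 0.0021], [0.4594, -0.0233], [0.4533, 0.0289], [0.3674, -0.0303]]
(array([ 0.37436424, -0.00466742,  0.02158122]), np.float64(0.0015236996606251094)) (array([0.44015106, 0.00168082, 0.02256106]), np.float64(0.0009870888864792924))
```

```bash
echo '[-0.04,-0.04,0.8,0,0.07,-0.04,-0.04,1.6,0,0.07,-0.04,-0.04,2.4,0,0.07,-0.04,-0.04,2.8,0,0.07,-0.04,-0.04,3,0,0.07,-0.04,-0.04,3.16,0,0.07,-0.04,-0.04,3.16,0,0.07,-0.04,-0.04,3.16,0,0.07]' > m.json && python3 steer.py m.json
```

```text
time_s: 3.45
tool_pos: [0.4231, -0.0007, 0.0226]
tool_rot: [-180.0, 0.1, -174.6]
force: [0.4, -0.2, 0.9]
grip_width: 0.0698
grasp_force: 0.0
```

Scaled: 0.003 m is 0.06, 0.002 m is 0.04.

```bash
echo '[0.02,0,0.04,0,0.07,0.02,0.02,0.06,0,0.07,0.02,0.02,0.06,0,0.07,0.02,0.02,0.06,0,0.07]' > m.json && python3 steer.py m.json; echo '[0,0,0,0,0.04,0,0,0,0,0.04,0,0,0,0,0.04,0,0,0,0,0.04,0,0,0,0,0.04,0,0,0,0,0.04]' > m.json && python3 steer.py m.json 30
```

```text
time_s: 3.78
tool_pos: [0.421, 0.0007, 0.0191]
tool_rot: [-180.0, 0.1, -174.5]
force: [-0.6, -0.8, 0.1]
grip_width: 0.0704
grasp_force: 0.0
time_s: 4.28
tool_pos: [0.4206, 0.0008, 0.0186]
tool_rot: [180.0, -0.0, -174.5]
force: [-0.1, 0.1, 1.0]
grip_width: 0.0498
grasp_force: 30.0
```

```bash
echo '[0,0,-0.4,0,0.04,0,0,-1,0,0.04,0,0,-1.6,0,0.04,0,0,-2,0,0.04,0,0,-2.2,0,0.04,0,0,-2.2,0,0.04]' > m.json && python3 steer.py m.json; python3 -c "
from h import *
print(to_tool([.4792,-.1862,.13],163.2+90))"
```

```text
time_s: 4.78
tool_pos: [0.422, 0.0004, 0.1304]
tool_rot: [-179.9, 0.2, -174.5]
force: [0.3, -0.3, -1.3]
grip_width: 0.0496
grasp_force: 30.0
(array([-0.0392, -0.1912,  0.0009]), np.float64(22.3), array([4.220e-01, 4.000e-04, 1.304e-01]))
```

```bash
echo '[-0.1,-0.4,0,1.5,0.04,-0.2,-1,0,3.5,0.04,-0.36,-1.7,0,5.5,0.04,-0.5,-2.4,0,7.5,0.04,-0.64,-3,0,9.5,0.04,-0.74,-3.5,0,11,0.04,-0.784,-3.82,0,11.15,0.04,-0.784,-3.82,0,11.15,0.04]' > m.json && python3 steer.py m.json
python3 - <<'E'
from h import *
print(to_tool([.4792,-.1862,.033],163.2+90))
c=shot('wrist','w3.png')
for r in rects(c,'yellow',.012,300):print(r)
E
```

```text
time_s: 5.45
tool_pos: [0.4768, -0.1896, 0.1263]
tool_rot: [-180.0, -0.2, 162.9]
force: [-0.2, -0.1, -1.4]
grip_width: 0.0495
grasp_force: 30.0
(array([-0.0015,  0.004 ,  0.0933]), np.float64(-0.3), array([ 0.4768, -0.1896,  0.1263]))
{'px': (376.5, 336.4), 'xy': (0.5965, -0.1616), 'l': 331, 's': 16, 'yaw': 73.0}
{'px': (411.1, 283.8), 'xy': (0.5639, -0.1127), 'l': 54, 's': 17, 'yaw': -8.7}
{'px': (155.3, 283.3), 'xy': (0.5053, -0.3032), 'l': 55, 's': 16, 'yaw': -25.4}
{'px': (525.3, 166.6), 'xy': (0.4976, -0.0125), 'l': 50, 's': 17, 'yaw': -75.0}
{'px': (290.5, 136.3), 'xy': (0.4265, -0.1703), 'l': 51, 's': 4, 'yaw': 72.9}
```

View pics/w3.png

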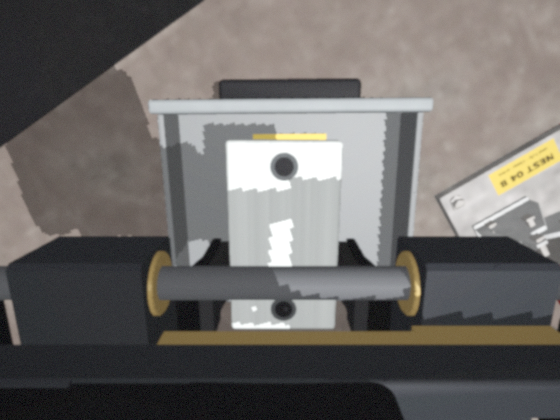

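The held plate is in view with holes at (285,166) and (284,309). The pad's outer edge shows at row 136, columns 253–327. I'll measure the plate-to-TCP offset from this view.

Run:
```python
from h import *
c=shot('wrist');o=env.get_obs();p=o['tool_pos'];print(p,o['tool_rot'])
a=cast(c,[(285,166),(284,309)],p[2]-.0086);m=a.mean(0);print(a,m-p,np.degrees(np.arctan2(*(a[1]-a[0])[[1,0]])))
f=np.array([.957,-.289,0]);l=np.array([.289,.957,0]);print('offset along f,l',(m-p)@f,(m-p)@l)
q=cast(c,[(253,135),(327,135)],.012);print('pad edge',q,'mid -> centre',q.mean(0)+.046*f)
```

```text
[ 0.47682286 -0.18504535  0.12684865] [179.91732377  -0.18763348 163.19116941]
[[ 0.43202611 -0.17275105  0.11824865]
 [ 0.49742497 -0.19309907  0.11824865]] [-0.01209732  0.0021203  -0.0086    ] -17.28286368446102
offset along f,l -0.012189901531091642 -0.0014670021977073442
pad edge [[ 0.41785323 -0.19175819  0.012     ]
 [ 0.43322669 -0.14131804  0.012     ]] mid -> centre [ 0.46956196 -0.17983211  0.012     ]
```

Scaled: -0.004 m is -0.08, 0.05 m is 1.

```bash
echo '[-0.08,-0.02,0.6,0,0.04,-0.08,-0.02,1,0,0.04,-0.08,-0.02,1,0,0.04,-0.08,-0.02,1,0,0.04]' > m.json && python3 steer.py m.json; python3 -c "
from h import *
c=shot('wrist');o=env.get_obs();print(o['tool_pos'],o['tool_rot'])
m=masks(c['color'])['yellow'];n,_,s,_=cv2.connectedComponentsWithStats(m.astype(np.uint8));print(s[s[:,4]>60])
print(to_tool([.4811,-.1851,.033],163.1+90))"
```

```text
time_s: 5.88
tool_pos: [0.4801, -0.1857, 0.0775]
tool_rot: [179.9, -0.2, 163.3]
force: [-0.1, -0.3, -1.2]
grip_width: 0.0495
grasp_force: 30.0
[ 0.48129179 -0.18640602  0.07884207] [ 1.79980708e+02 -3.03765205e-02  1.63307475e+02]
[[     0      0    560    420 227045]
 [   238    134     89      5    406]
 [   527    169     33     41    821]
 [   147    252     24     63    733]
 [   397    252     24     63    747]
 [   158    326    402     18   5448]]
(array([0.0005, 0.0012, 0.0458]), np.float64(0.2), array([ 0.4813, -0.1864,  0.0788]))
```

Scaled: 0.046 m is 0.92, 0.047 m is 0.94.

```bash
echo '[0.01,0.02,0.4,0,0.04,0.01,0.02,0.7,0,0.04,0.01,0.02,0.84,0,0.04,0.01,0.02,0.92,0,0.04,0.01,0.02,0.94,0,0.04,0.01,0.02,0.94,0,0.04,0.01,0.02,0.94,0,0.04]' > m.json && python3 steer.py m.json
```

```text
time_s: 6.52
tool_pos: [0.482, -0.1866, 0.0328]
tool_rot: [-180.0, 0.1, 163.2]
force: [0.1, 0.9, 4.0]
grip_width: 0.0493
grasp_force: 30.0
```

Scaled: -0.2 m is -4, -0.17 m is -3.4.

```bash
echo '[0,0,0,0,0.065,0,0,0,0,0.065,0,0,0,0,0.065,0,0,0,0,0.065]' > m.json && python3 steer.py m.json; echo '[0,0,-0.4,0,0.065,0,0,-1,0,0.065,0,0,-1.8,0,0.07,0,0,-2.6,0,0.07,0.2,0,-3.4,0,0.08,0.2,0,-4,0,0.08,0.2,0,-4,0,0.08,0.2,0,-4,0,0.08]' > m.json && python3 steer.py m.json
python3 - <<'E'
from h import *
c=shot('wrist','w4.png');o=env.get_obs();print(o['tool_pos'],o['tool_rot'],o['force'])
for r in rects(c,'white',.022,800):print('wh',r)
for r in rects(c,'yellow',.012,50):print('y',r)
print(to_tool([.4242,.2725,.2],-16.9+90))
E
```

```text
time_s: 6.85
tool_pos: [0.4812, -0.187, 0.0316]
tool_rot: [-180.0, 0.0, 163.2]
force: [-0.3, -0.3, 0.6]
grip_width: 0.0636
grasp_force: 0.0
time_s: 7.52
tool_pos: [0.4726, -0.1844, 0.2336]
tool_rot: [-179.9, 0.3, 163.2]
force: [-0.7, 0.1, -0.5]
grip_width: 0.0792
grasp_force: 0.0
[ 0.47154271 -0.18396963  0.23161432] [-1.79963861e+02  4.54607970e-02  1.63159363e+02] [-0.14292409 -0.19516122 -0.15222405]
wh {'px': (274.9, 317.6), 'xy': (0.624, -0.229), 'l': 225, 's': 53, 'yaw': 73.2}
wh {'px': (302.8, 174.1), 'xy': (0.4669, -0.1869), 'l': 140, 's': 116, 'yaw': 73.2}
wh {'px': (285.5, 114.8), 'xy': (0.4077, -0.1644), 'l': 180, 's': 7, 'yaw': 73.1}
wh {'px': (488.0, 175.4), 'xy': (0.5301, 0.0138), 'l': 164, 's': 106, 'yaw': -75.2}
y {'px': (410.3, 336.8), 'xy': (0.683, -0.1106), 'l': 380, 's': 23, 'yaw': 73.2}
y {'px': (476.1, 283.3), 'xy': (0.6442, -0.0154), 'l': 79, 's': 32, 'yaw': -6.0}
y {'px': (86.7, 282.7), 'xy': (0.5194, -0.4268), 'l': 79, 's': 22, 'yaw': -27.8}
y {'px': (452.1, 157.0), 'xy': (0.4975, -0.0133), 'l': 49, 's': 16, 'yaw': -75.2}
(array([0.1776, 0.4232, 0.0312]), np.float64(0.1), array([ 0.4715, -0.184 ,  0.2316]))
```

View pics/w4.png

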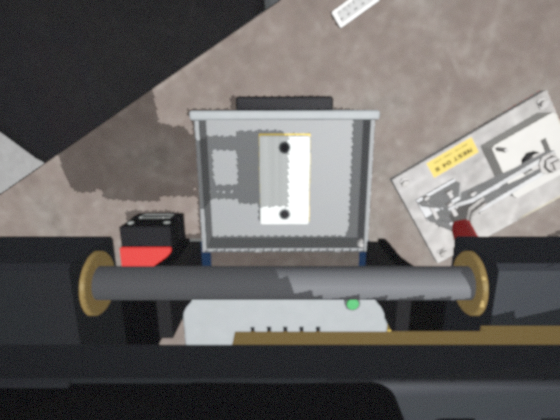

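Plate0 sits on the pad with a thin even yellow rim around it, holes at (284.5,147) and (284.5,214). Next plate.

```bash
python3 -c "
from h import *
c=shot('wrist');a=cast(c,[(284.5,147.5),(284.5,214)],.022);print(a,a.mean(0))"
echo '[0.3,0.7,0,0,0.07,0.6,1.5,0,0,0.07,0.94,2.3,0,0,0.07,1.28,3.1,0,0,0.07,1.6,3.9,0,0,0.07,1.94,4.7,0,0,0.07,2.26,5.5,0,0,0.07,2.6,6.3,0,0,0.07]' > m.json && python3 steer.py m.json; echo '[0.3,0.7,0.4,0,0.07,0.6,1.4,1,0,0.07,0.94,2.16,2,0,0.07,0.94,2.16,2,0,0.07,0.94,2.16,2,0,0.07,0.94,2.16,2,0,0.07]' > m.json && python3 steer.py m.json
python3 - <<'E'
from h import *
c=shot('wrist','w5.png');o=env.get_obs();print(o['tool_pos'],o['tool_rot'])
h=cv2.cvtColor(c['color'],cv2.COLOR_BGR2HSV).astype(int);m=(h[...,1]<45)&(h[...,2]>120)
for r in rects(c,'',.01,1500,m=m):print('wh',r)
E
```

```text
[[ 0.43591325 -0.17259226  0.022     ]
 [ 0.50063677 -0.19213373  0.022     ]] [ 0.46827501 -0.18236299  0.022     ]
time_s: 8.28
tool_pos: [0.4379, 0.1458, 0.2298]
tool_rot: [-179.9, -0.1, 163.2]
force: [1.5, -0.3, -0.1]
grip_width: 0.07
grasp_force: 0.0
time_s: 8.78
tool_pos: [0.4231, 0.2616, 0.1288]
tool_rot: [-179.9, -0.4, 163.4]
force: [0.9, 0.6, 0.1]
grip_width: 0.0701
grasp_force: 0.0
[0.42481771 0.26082355 0.13030028] [-1.79917211e+02 -1.78548920e-01  1.63237833e+02]
wh {'px': (309.5, 303.7), 'xy': (0.5046, 0.2568), 'l': 231, 's': 58, 'yaw': 79.6}
wh {'px': (24.3, 222.0), 'xy': (0.382, 0.0764), 'l': 60, 's': 41, 'yaw': 62.5}
wh {'px': (300.5, 120.1), 'xy': (0.3783, 0.2806), 'l': 416, 's': 190, 'yaw': 73.3}
```

View pics/w5.png

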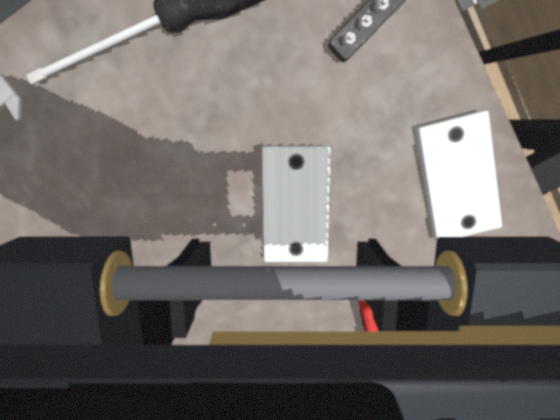

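Plate1's holes are at (296,161) and (296,249); plate2's are at (456,134) and (469,222). A grey gauge-like block lies at (365,20), out of the way.

Run:
```python
from h import *
c=shot('wrist');o=env.get_obs();print(o['tool_pos'])
for h in ([(296,161),(296,249)],[(456,134),(469,222)]):
    a=cast(c,h,.01);d=a[1]-a[0];y=np.degrees(np.arctan2(d[1],d[0]));m=a.mean(0);print(m,np.linalg.norm(d),y)
    print(to_tool([m[0],m[1],.019],y+90))
# height check of plate1 against first top picture
t=dict(world_from_camera=np.load('top.npy'),fx=420.379,fy=420.379,cx=284.328,cy=205.776)
print(cast(t,[(182.5,235.1),(146.2,229.3)],.01))
```

```text
[0.42596102 0.26038388 0.13131212]
[0.42648667 0.26986454 0.01      ] 0.06929424211925442 -16.272000211706523
(array([0.0022, 0.0093, 0.1123]), np.float64(-0.6), array([0.426 , 0.2604, 0.1313]))
[0.44241696 0.39537039 0.01      ] 0.06900214159983965 -1.7505637382462413
(array([0.0234, 0.134 , 0.1122]), np.float64(-15.1), array([0.426 , 0.2604, 0.1313]))
[[0.42401219 0.27245764 0.01      ]
 [0.43690152 0.39473922 0.01      ]]
```

```bash
echo '[0.04,0.19,0.6,-0.25,0.07,0.04,0.19,1.2,-0.25,0.07,0.04,0.19,1.7,-0.25,0.07,0.04,0.19,2,-0.25,0.07,0.04,0.19,2.16,-0.25,0.07,0.04,0.19,2.25,-0.25,0.07,0.04,0.19,2.25,-0.25,0.07,0.04,0.19,2.25,-0.25,0.07]' > m.json && python3 steer.py m.json;echo '[0,0,0,0,0.07,0,0,0,0,0.07]' > m.json && python3 steer.py m.json
```

```text
time_s: 9.55
tool_pos: [0.4278, 0.271, 0.0202]
tool_rot: [179.9, 0.1, 163.6]
force: [0.9, -0.8, 0.7]
grip_width: 0.0703
grasp_force: 0.0
time_s: 9.72
tool_pos: [0.4275, 0.2713, 0.0201]
tool_rot: [179.9, 0.1, 163.7]
force: [-0.8, -0.2, -0.2]
grip_width: 0.07
grasp_force: 0.0
```

```bash
echo '[0,0,0,0,0.04,0,0,0,0,0.04,0,0,0,0,0.04,0,0,0,0,0.04,0,0,0,0,0.04,0,0,0,0,0.04]' > m.json && python3 steer.py m.json 30; echo '[0,0,-0.4,0,0.04,0,0,-1,0,0.04,0,0,-1.6,0,0.04,0,0,-2.2,0,0.04,0,0,-2.4,0,0.04,0,0,-2.4,0,0.04]' > m.json && python3 steer.py m.json; python3 -c "
from h import *
print(to_tool([.469,-.183,.14],163.1+90))"
```

```text
time_s: 10.22
tool_pos: [0.4266, 0.271, 0.0191]
tool_rot: [-180.0, 0.0, 163.7]
force: [-0.3, -0.6, 1.3]
grip_width: 0.0497
grasp_force: 30.0
time_s: 10.72
tool_pos: [0.4282, 0.272, 0.1413]
tool_rot: [179.9, 0.3, 163.7]
force: [1.1, 0.2, -1.9]
grip_width: 0.0495
grasp_force: 30.0
(array([-0.1672, -0.4251,  0.001 ]), np.float64(0.6), array([0.4282, 0.272 , 0.1413]))
```

```bash
echo '[-0.12,-0.4,-0.2,0,0.04,-0.32,-1.1,-0.4,0,0.04,-0.52,-1.8,-0.6,0,0.04,-0.74,-2.5,-0.6,0,0.04,-0.94,-3.2,-0.6,0,0.04,-1.14,-3.9,-0.6,0,0.04,-1.34,-4.6,-0.6,0,0.04,-1.56,-5.3,-0.6,0,0.04]' > m.json && python3 steer.py m.json; echo '[-0.4,-0.7,0,0.3,0.04,-0.76,-1.4,0,0.3,0.04,-1.12,-2,0,0.3,0.04,-1.44,-2.6,0.2,0.3,0.04,-1.66,-3,0.4,0.3,0.04,-1.78,-3.2,0.6,0.3,0.04,-1.78,-3.2,0.6,0.3,0.04,-1.78,-3.2,0.6,0.3,0.04]' > m.json && python3 steer.py m.json;echo '[0,0,0,0,0.04,0,0,0,0,0.04]' > m.json && python3 steer.py m.json
python3 - <<'E'
from h import *
c=shot('wrist','w6.png');o=env.get_obs();print(o['tool_pos'],o['tool_rot'])
E
```

```text
time_s: 11.38
tool_pos: [0.4252, -0.0074, 0.1673]
tool_rot: [-179.9, -0.1, 163.6]
force: [1.1, 0.6, -1.4]
grip_width: 0.0494
grasp_force: 30.0
time_s: 12.05
tool_pos: [0.4658, -0.1832, 0.1366]
tool_rot: [179.9, -0.3, 163.0]
force: [0.3, 0.6, -0.8]
grip_width: 0.0497
grasp_force: 30.0
time_s: 12.22
tool_pos: [0.4674, -0.1823, 0.1391]
tool_rot: [-180.0, -0.0, 163.2]
force: [0.2, -0.5, -1.2]
grip_width: 0.0498
grasp_force: 30.0
[ 0.46759678 -0.18249322  0.13937691] [-1.79979092e+02  2.61070578e-02  1.63197172e+02]
```

View pics/w6.png

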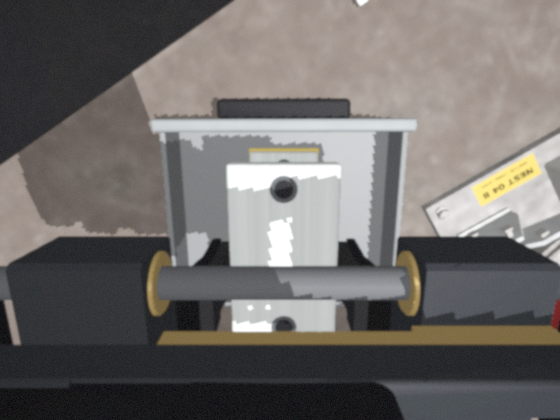

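The held plate has its holes at (284,189) and (284,326). The pad and plate0's front edge show in line above it at rows 150–163.

Run:
```python
from h import *
c=shot('wrist');o=env.get_obs();p=o['tool_pos']
a=cast(c,[(284,189),(284,326)],p[2]-.0091);m=a.mean(0);f=np.array([.957,-.289,0]);l=np.array([.289,.957,0])
print(np.linalg.norm(a[1]-a[0]),(m-p)@f,(m-p)@l,np.degrees(np.arctan2(*(a[1]-a[0])[[1,0]])))
t=np.array([.4683,-.1824])-(m-p)[:2];print(t,to_tool([t[0],t[1],.0415],163.1+90))
```

```text
0.06793219910348172 -0.002741977869517691 0.00026220076576016896 -16.784690145267582
[ 0.4708499  -0.18344402] (array([-0.0032,  0.0003,  0.098 ]), np.float64(0.1), array([ 0.4676, -0.1828,  0.1395]))
```

Scaled: 0.0985 m is 1.97, 0.097 m is 1.94.

```bash
echo '[-0.06,0,0.6,0,0.04,-0.06,0,1.2,0,0.04,-0.06,0,1.6,0,0.04,-0.06,0,1.8,0,0.04,-0.06,0,1.9,0,0.04,-0.06,0,1.94,0,0.04,-0.06,0,1.97,0,0.04,-0.06,0,1.97,0,0.04]' > m.json && python3 steer.py m.json;echo '[0,0,0,0,0.04,0,0,0.02,0,0.04,0,0,0.02,0,0.04]' > m.json && python3 steer.py m.json
```

```text
time_s: 12.98
tool_pos: [0.4712, -0.185, 0.0416]
tool_rot: [-180.0, 0.1, 163.1]
force: [-0.1, 0.0, -1.0]
grip_width: 0.05
grasp_force: 30.0
time_s: 13.23
tool_pos: [0.4715, -0.1852, 0.041]
tool_rot: [-180.0, 0.2, 163.1]
force: [-0.4, -0.9, 4.9]
grip_width: 0.0496
grasp_force: 30.0
```

Scaled: -0.19 m is -3.8, -0.17 m is -3.4.

```bash
echo '[0,0,0,0,0.065,0,0,0,0,0.065,0,0,0,0,0.065,0,0,0,0,0.065]' > m.json && python3 steer.py m.json; echo '[0,0,-0.4,0,0.065,0,0,-1,0,0.065,0,0,-1.8,0,0.07,0,0,-2.6,0,0.07,0,0,-3.4,0,0.07,0,0,-3.8,0,0.07,0,0,-3.8,0,0.07,0,0,-3.8,0,0.07]' > m.json && python3 steer.py m.json;echo '[0,0,0,0,0.07,0,0,0,0,0.07]' > m.json && python3 steer.py m.json
python3 - <<'E'
from h import *
c=shot('wrist','w7.png');o=env.get_obs();print(o['tool_pos'],o['tool_rot'])
g=cv2.cvtColor(c['color'],cv2.COLOR_BGR2GRAY)
for k in cv2.findContours((g[120:235,255:315]<70).astype(np.uint8),cv2.RETR_LIST,cv2.CHAIN_APPROX_NONE)[0]:
    if 20<cv2.contourArea(k)<300: print(k[:,0].mean(0)+[255,120])
print(to_tool([.4415,.396,.2],-1.8+90))
E
python3 -c "
import cv2;a=cv2.imread('pics/w7.png')[90:260,180:390];cv2.imwrite('pics/w7c.png',cv2.resize(a,None,fx=3,fy=3))"
```

```text
time_s: 13.57
tool_pos: [0.47, -0.1846, 0.0394]
tool_rot: [-180.0, -0.0, 163.1]
force: [0.1, 0.9, -0.2]
grip_width: 0.0635
grasp_force: 0.0
time_s: 14.23
tool_pos: [0.4708, -0.1849, 0.2306]
tool_rot: [-179.9, 0.1, 163.1]
force: [-0.7, 0.3, -0.5]
grip_width: 0.0699
grasp_force: 0.0
time_s: 14.4
tool_pos: [0.4692, -0.1843, 0.2276]
tool_rot: [180.0, -0.2, 163.1]
force: [0.2, 1.0, -0.5]
grip_width: 0.0697
grasp_force: 0.0
[ 0.46924702 -0.18429592  0.22770372] [179.95910632  -0.18538717 163.07783338]
[282.80952381 153.19047619]
(array([0.1954, 0.5471, 0.0287]), np.float64(-15.1), array([ 0.4692, -0.1843,  0.2277]))
```

View pics/w7c.png

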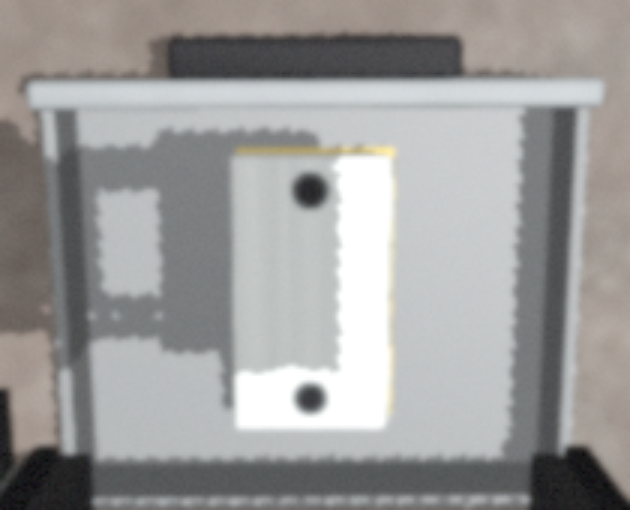

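Plate1 lies squarely on plate0, with the pad's rim showing at the front and a sliver on the right. It sits about 1 mm to the left. Next is plate2.

```bash
echo '[0.26,0.72,0,0,0.07,0.52,1.46,0,0,0.07,0.78,2.2,0,-1,0.07,1.04,2.92,0,-2,0.07,1.3,3.66,0,-3,0.07,1.56,4.4,0,-4,0.07,1.82,5.12,0,-5,0.07,2.08,5.84,0,-6,0.07]' > m.json && python3 steer.py m.json; python3 -c "
from h import *
print(to_tool([.4415,.396,.13],-1.8+90))"
```

```text
time_s: 15.12
tool_pos: [0.4547, 0.1266, 0.2286]
tool_rot: [-180.0, -0.1, 175.2]
force: [1.8, 0.1, -0.3]
grip_width: 0.0704
grasp_force: 0.0
(array([0.0357, 0.2674, 0.0984]), np.float64(-3.0), array([0.4547, 0.1266, 0.2286]))
```

Scaled: 0.267 m is 5.34, 0.25 m is 5, -3 degrees is -1.5.

```bash
echo '[0.12,0.7,0,-0.5,0.07,0.24,1.46,0,-1,0.07,0.36,2.2,0.2,-1.5,0.07,0.48,2.92,0.6,-1.5,0.07,0.6,3.66,1,-1.5,0.07,0.68,4.4,1.4,-1.5,0.07,0.714,5,1.8,-1.5,0.07,0.714,5.34,1.96,-1.5,0.07]' > m.json && python3 steer.py m.json; echo '[0,0,0,0,0.07,0,0,0,0,0.07,0,0,0,0,0.07]' > m.json && python3 steer.py m.json;  python3 - <<'E'
from h import *
c=shot('wrist','w8.png');o=env.get_obs();print(o['tool_pos'],o['tool_rot'])
g=cv2.cvtColor(c['color'],cv2.COLOR_BGR2GRAY);H=[]
for k in cv2.findContours((g[100:270,220:360]<60).astype(np.uint8),cv2.RETR_LIST,cv2.CHAIN_APPROX_NONE)[0]:
    if 50<cv2.contourArea(k)<400: H.append(k[:,0].mean(0)+[220,100]);print(H[-1],cv2.contourArea(k))
E
```

```text
time_s: 15.78
tool_pos: [0.4395, 0.3969, 0.127]
tool_rot: [-180.0, -0.4, 178.3]
force: [-1.7, -0.1, 0.4]
grip_width: 0.0701
grasp_force: 0.0
time_s: 16.03
tool_pos: [0.4433, 0.393, 0.1312]
tool_rot: [-179.9, -0.0, 178.0]
force: [-0.4, -0.4, -0.2]
grip_width: 0.0699
grasp_force: 0.0
[0.44385886 0.39262359 0.13172276] [-1.79939354e+02  3.36029400e-02  1.77977173e+02]
[286.         156.91666667] 52.0
```

View pics/w8.png

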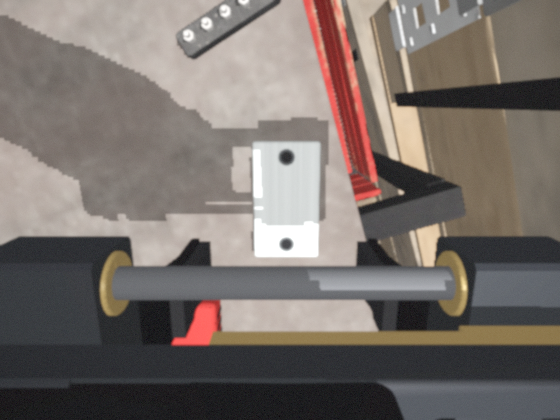

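Plate2's holes are at (286,157) and (286,244). The red key handle is at (205,320). A dark bracket sits at the bench edge near (365,215), so I'll check its clearance to the gripper body.

Run:
```python
from h import *
c=shot('wrist')
a=cast(c,[(286,157),(286,244)],.01);d=a[1]-a[0];y=np.degrees(np.arctan2(d[1],d[0]));m=a.mean(0);print(m,np.linalg.norm(d),y)
print(to_tool([m[0],m[1],.0195],y+90))
for z in(-.05,0,.07,.1):print(z,cast(c,[(360,212),(362,236),(462,190)],z)[:,:2].round(3).tolist())
a=cv2.imread('pics/top0.png')[180:290,90:200];cv2.imwrite('pics/t0c.png',cv2.resize(a,None,fx=5,fy=5))
```

```text
[0.44006022 0.39440725 0.01      ] 0.06848838692106675 -1.9241747617153113
(array([0.0043, 0.0018, 0.1126]), np.float64(-0.1), array([0.4442, 0.3925, 0.1321]))
-0.05 [[0.467, 0.464], [0.491, 0.466], [0.449, 0.558]]
0 [[0.453, 0.453], [0.473, 0.455], [0.438, 0.533]]
0.07 [[0.433, 0.439], [0.449, 0.44], [0.422, 0.498]]
0.1 [[0.425, 0.432], [0.438, 0.434], [0.415, 0.484]]
```

View pics/t0c.png

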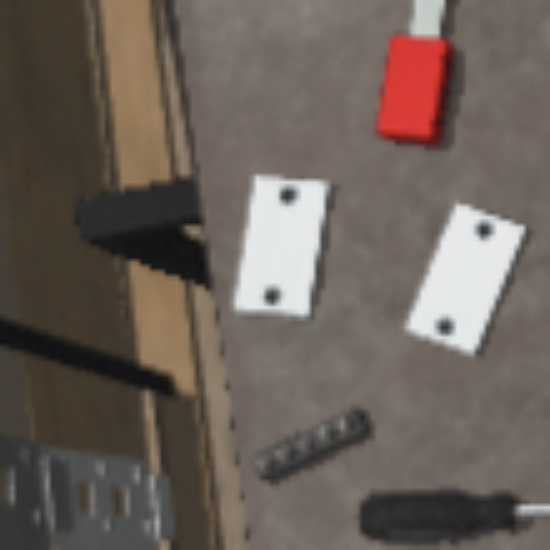

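The bracket is hidden by the bench edge in the top view, so it lies below the bench and is clear. Descending.

Careful with the scale: shifts go in units of 50 mm and turns go in units of 2 degrees. That gives: 0.113 m is 2.26, 0.1115 m is 2.23.

```bash
echo '[0.08,0.04,0.6,0,0.07,0.08,0.04,1.2,0,0.07,0.08,0.04,1.7,0,0.07,0.08,0.04,2,0,0.07,0.08,0.04,2.16,0,0.07,0.08,0.04,2.23,0,0.07,0.08,0.04,2.26,0,0.07,0.08,0.04,2.26,0,0.07]' > m.json && python3 steer.py m.json;echo '[0,0,0,0,0.04,0,0,0,0,0.04,0,0,0,0,0.04,0,0,0,0,0.04,0,0,0,0,0.04,0,0,0,0,0.04,0,0,0,0,0.04]' > m.json && python3 steer.py m.json 30
```

```text
time_s: 16.8
tool_pos: [0.4399, 0.3967, 0.0196]
tool_rot: [179.9, 0.1, 178.1]
force: [1.0, -0.0, 0.4]
grip_width: 0.0699
grasp_force: 0.0
time_s: 17.38
tool_pos: [0.4395, 0.3961, 0.019]
tool_rot: [-180.0, 0.0, 178.1]
force: [-0.3, -1.6, 4.6]
grip_width: 0.0493
grasp_force: 30.0
```

```bash
echo '[0,0,-0.4,0,0.04,0,0,-1,0,0.04,0,0,-1.6,0,0.04,0,0,-2.2,0,0.04,0,-0.4,-2.8,0,0.04,0,-1,-3,0,0.04,0,-1.7,-3,0,0.04,0,-2.4,-3,0,0.04]' > m.json && python3 steer.py m.json; echo '[0,-0.7,0,0,0.04,0,-1.4,0,0,0.04,0,-2.1,0,0,0.04,0,-2.8,0,1,0.04,0,-3.5,0,2,0.04,0,-4.2,0,3,0.04,0,-4.8,0,4,0.04,0,-5.2,0,5,0.04]' > m.json && python3 steer.py m.json; python3 -c "
from h import *
print(to_tool([.470,-.183,.14],163.1+90))"
```

```text
time_s: 18.05
tool_pos: [0.4349, 0.276, 0.1688]
tool_rot: [179.9, 0.0, 178.2]
force: [-0.4, -1.3, -0.9]
grip_width: 0.0495
grasp_force: 30.0
time_s: 18.72
tool_pos: [0.4256, 0.0129, 0.1682]
tool_rot: [-179.9, 0.0, 167.8]
force: [-0.1, 0.3, -1.6]
grip_width: 0.0497
grasp_force: 30.0
(array([-0.0848, -0.182 ,  0.0285]), np.float64(4.7), array([0.4256, 0.0129, 0.1682]))
```

Scaled: -0.182 m is -3.64, -0.162 m is -3.24, 4.7 degrees is 2.35.

```bash
echo '[-0.26,-0.6,0,1,0.04,-0.6,-1.3,0,2.35,0.04,-0.92,-2,0,2.35,0.04,-1.24,-2.7,0.2,2.35,0.04,-1.5,-3.24,0.4,2.35,0.04,-1.696,-3.64,0.57,2.35,0.04,-1.696,-3.64,0.57,2.35,0.04,-1.696,-3.64,0.57,2.35,0.04]' > m.json && python3 steer.py m.json;echo '[0,0,0,0,0.04,0,0,0,0,0.04,0,0,0,0,0.04]' > m.json && python3 steer.py m.json
python3 - <<'E'
from h import *
c=shot('wrist','w9.png');o=env.get_obs();p=o['tool_pos'];print(p,o['tool_rot'])
g=cv2.cvtColor(c['color'],cv2.COLOR_BGR2GRAY)
for k in cv2.findContours((g[150:345,250:320]<60).astype(np.uint8),cv2.RETR_LIST,cv2.CHAIN_APPROX_NONE)[0]:
    a=cv2.contourArea(k);x,y,w,hh=cv2.boundingRect(k)
    if 100<a<900: print((x+w/2+250,y+hh/2+150),w,hh,a)
a=c['color'][90:350,170:400];cv2.imwrite('pics/w9c.png',cv2.resize(a,None,fx=2,fy=2))
E
```

```text
time_s: 19.38
tool_pos: [0.4711, -0.1796, 0.1388]
tool_rot: [179.9, -0.1, 163.2]
force: [0.1, 0.8, -1.7]
grip_width: 0.0495
grasp_force: 30.0
time_s: 19.63
tool_pos: [0.472, -0.1779, 0.1405]
tool_rot: [-180.0, 0.0, 163.5]
force: [-0.0, -0.3, -0.3]
grip_width: 0.0498
grasp_force: 30.0
[ 0.47202761 -0.17815371  0.14054192] [-1.79960398e+02  4.96786108e-02  1.63484927e+02]
(284.0, 195.5) 18 17 200.5
```

View pics/w9c.png

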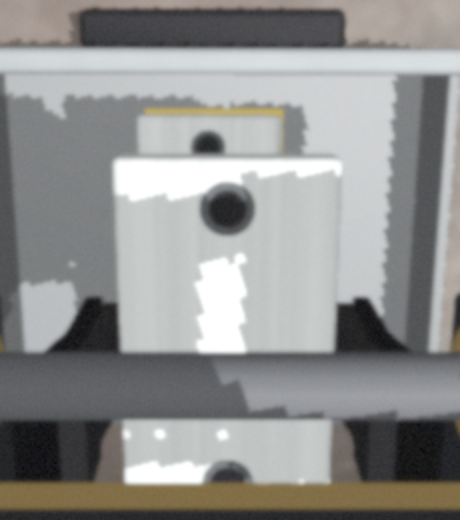

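The held plate's front hole is at (284,194.5). The pile's front hole shows at (274,162), and the pad rim is at row ~145.

Run:
```python
from h import *
c=shot('wrist');o=env.get_obs();p=o['tool_pos'];print(p)
f=np.array([.957,-.289,0]);l=np.array([.289,.957,0])
h=cast(c,[(284,194.5)],p[2]-.009)[0]+.0342*f
h2=cast(c,[(284,194.5),(283.5,332)],p[2]-.009).mean(0)
q=cast(c,[(274,162)],.032)[0]+.0342*f
e=cast(c,[(242.5,145.5),(311,145.5)],.012).mean(0)+.046*f
print('held',(h-p)@f,(h-p)@l,(h2-p)@f,(h2-p)@l,'pile',q,'pad',e)
t=q+.001*l-(h-p);print(t,to_tool([t[0],t[1],.051],163.1+90))
```

```text
[ 0.47200856 -0.17835358  0.14052961]
held 2.0322618961350462e-05 6.515868228525145e-05 0.00023288854444451434 0.00012928469527453482 pile [ 0.46831545 -0.1845598   0.032     ] pad [ 0.470529   -0.18360497  0.012     ]
[ 0.46856615 -0.18365932  0.041     ] (array([ 0.0019, -0.006 ,  0.0895]), np.float64(0.4), array([ 0.472 , -0.1784,  0.1405]))
```

Scaled: 0.09 m is 1.8, 0.088 m is 1.76, 0.4 degrees is 0.2.

```bash
echo '[0.02,-0.1,0.6,0.2,0.04,0.02,-0.1,1.1,0.2,0.04,0.02,-0.1,1.4,0.2,0.04,0.02,-0.1,1.6,0.2,0.04,0.02,-0.1,1.72,0.2,0.04,0.02,-0.1,1.76,0.2,0.04,0.02,-0.1,1.8,0.2,0.04,0.02,-0.1,1.8,0.2,0.04]' > m.json && python3 steer.py m.json;echo '[0,0,0,0,0.04,0,0,0.01,0,0.04,0,0,0.01,0,0.04]' > m.json && python3 steer.py m.json
```

```text
time_s: 20.4
tool_pos: [0.4706, -0.1839, 0.0511]
tool_rot: [-180.0, 0.1, 163.0]
force: [0.0, 0.0, -1.2]
grip_width: 0.0494
grasp_force: 30.0
time_s: 20.65
tool_pos: [0.4704, -0.1841, 0.0508]
tool_rot: [-180.0, 0.1, 163.0]
force: [-0.8, 0.5, 6.1]
grip_width: 0.0495
grasp_force: 30.0
```

Scaled: -0.09 m is -1.8, -0.18 m is -3.6.

```bash
echo '[0,0,0,0,0.065,0,0,0,0,0.065,0,0,0,0,0.065,0,0,0,0,0.065]' > m.json && python3 steer.py m.json; echo '[0,0,-0.4,0,0.065,0,0,-1,0,0.065,0,0,-1.8,0,0.07,0,0,-2.6,0,0.07,0,0,-3.4,0,0.07,0,0,-3.6,0,0.07,0,0,-3.6,0,0.07,0,0,-3.6,0,0.07]' > m.json && python3 steer.py m.json;echo '[0,0,0,0,0.07,0,0,0,0,0.07,0,0,0,0,0.07]' > m.json && python3 steer.py m.json
python3 - <<'E'
from h import *
c=shot('wrist','w10.png');o=env.get_obs();print(o['tool_pos'],o['tool_rot']);np.save('T10.npy',c['world_from_camera'])
a=c['color'][80:250,180:390];cv2.imwrite('pics/w10c.png',cv2.resize(a,None,fx=3,fy=3))
t=shot('top')
for r in rects(t,'red',.026,60,600):print(r)
E
```

```text
time_s: 20.98
tool_pos: [0.4692, -0.1837, 0.0494]
tool_rot: [-180.0, -0.0, 163.0]
force: [0.2, 0.6, -0.2]
grip_width: 0.0632
grasp_force: 0.0
time_s: 21.65
tool_pos: [0.4693, -0.1838, 0.2294]
tool_rot: [-180.0, 0.0, 163.0]
force: [-0.2, -0.2, -1.8]
grip_width: 0.0698
grasp_force: 0.0
time_s: 21.9
tool_pos: [0.4685, -0.1834, 0.2278]
tool_rot: [179.9, -0.2, 163.0]
force: [-0.0, -0.2, 0.4]
grip_width: 0.0699
grasp_force: 0.0
[ 0.46871967 -0.18340246  0.2281368 ] [ 1.79955465e+02 -1.39670475e-01  1.62982173e+02]
{'px': (370.9, 220.8), 'xy': (0.5022, -0.3456), 'l': 32, 's': 31, 'yaw': 74.2}
{'px': (172.0, 197.3), 'xy': (0.5461, 0.3166), 'l': 70, 's': 39, 'yaw': -3.2}
{'px': (299.3, 161.7), 'xy': (0.6933, -0.1019), 'l': 32, 's': 31, 'yaw': 2.8}
```

View pics/w10c.png

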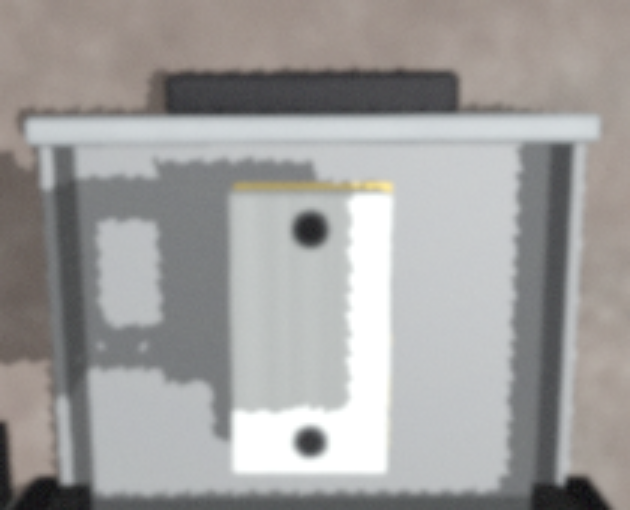

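The pile of three is square on the pad. The front wall's top edge spans rows 118–128, columns 188–380, with the lip in front of it. The key is unmoved at (0.546, 0.317).

Run:
```python
from h import *
c=shot('wrist')
f=np.array([.957,-.289,0]);l=np.array([.289,.957,0]);pad=np.array([.4695,-.1835,0])
for px,z in [((284,118.5),.056),((284,127.5),.056),((284,104),.036),((283,156.5),.042),((283,227.3),.042),((188.3,120),.056),((380,120),.056)]:
    a=cast(c,[px],z)[0];print(px,a.round(4),((a-pad)@f).round(4),((a-pad)@l).round(4))
w=pad-.066*f;print(w,np.hypot(w[0],w[1]),to_tool([w[0],w[1],.12],163.1),env.get_obs()['qpos'])
```

```text
(284, 118.5) [ 0.4061 -0.1639  0.056 ] -0.0663 0.0004
(284, 127.5) [ 0.4133 -0.1661  0.056 ] -0.0588 0.0004
(284, 104) [ 0.394  -0.1602  0.036 ] -0.079 0.0005
(283, 156.5) [ 0.4384 -0.1748  0.042 ] -0.0323 -0.0006
(283, 227.3) [ 0.5037 -0.1948  0.042 ] 0.036 -0.0009
(188.3, 120) [ 0.3831 -0.2432  0.056 ] -0.0654 -0.0821
(380, 120) [ 0.4315 -0.0852  0.056 ] -0.0648 0.0831
[ 0.406338 -0.164426  0.      ] 0.4383451604842923 (array([ 0.0654, -0.0002,  0.1088]), np.float64(89.9), array([ 0.469 , -0.1835,  0.2287])) [ 57.94515449   2.9628469  -40.45694671 103.11540518   1.96137337
  74.72017386  89.98722064]
```

Scaled: 0.06 m is 1.2, 0.05 m is 1, 7 degrees is 3.5.

```bash
echo '[0.2,0,0,3.5,0.06,0.4,0,0,7,0.06,0.6,0,0,10.5,0.05,0.8,0,0,14,0.05,1,0,0,17.5,0.04,1.2,0,0,21,0.03,1.244,0,0,24.5,0.03,1.244,0,0,28,0.03]' > m.json && python3 steer.py m.json; echo '[0,0,0,3.5,0.03,0,0,0,7,0.03,0,0,0,10.5,0.03,0,0,0,14,0.03,0,0,0,17,0.03,0,0,0,17,0.03,0,0,0,17,0.03]' > m.json && python3 steer.py m.json
python3 - <<'E'
from h import *
print(to_tool([.4087,-.165,.063],163.1),env.get_obs()['qpos'],env.get_obs()['tool_rot'])
E
```

```text
time_s: 22.72
tool_pos: [0.4092, -0.1653, 0.2294]
tool_rot: [-180.0, 0.0, 106.6]
force: [-0.3, 0.1, -0.4]
grip_width: 0.0333
grasp_force: 0.0
time_s: 23.3
tool_pos: [0.4098, -0.1655, 0.2294]
tool_rot: [-180.0, 0.0, 73.1]
force: [-0.1, -0.1, -0.1]
grip_width: 0.0299
grasp_force: 0.0
(array([ 1.000e-04, -1.200e-03,  1.664e-01]), np.float64(0.0), array([ 0.4098, -0.1655,  0.2294])) [ 64.46861773  -7.06324265 -42.07772886 110.39381721  -4.8933143
  74.92867801   7.02641316] [-1.79984567e+02  5.75782250e-04  7.31419858e+01]
```

Scaled: 0.15 m is 3, 0.14 m is 2.8.

```bash
echo '[0,-0.02,0.6,0,0.03,0,-0.02,1.2,0,0.03,0,-0.02,1.8,0,0.03,0,-0.02,2.4,0,0.03,0,-0.02,2.8,0,0.03,0,-0.02,3,0,0.03,0,-0.02,3,0,0.03,0,-0.02,3,0,0.03]' > m.json && python3 steer.py m.json
python3 - <<'E'
from h import *
print(to_tool([.4087,-.165,.063],163.1),env.get_obs()['tool_rot'])
c=shot('wrist','w11.png')
E
```

```text
time_s: 23.97
tool_pos: [0.4093, -0.1651, 0.0799]
tool_rot: [180.0, -0.0, 73.1]
force: [-0.6, -0.2, -0.0]
grip_width: 0.0303
grasp_force: 0.0
(array([-0.0001, -0.0006,  0.0169]), np.float64(-0.0), array([ 0.4093, -0.1651,  0.0799])) [ 1.79996198e+02 -2.75659886e-02  7.30528563e+01]
```

View pics/w11.png

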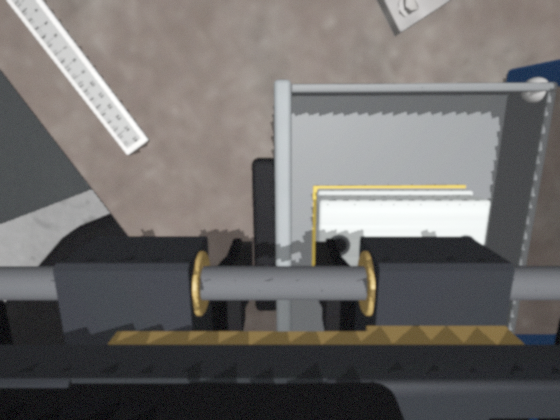

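The front wall (column ~283) lies between the two fingers (inner faces about 240 and 330), with the pile clear to the right. Now I'll pinch and push.

Scaled: 0.017 m is 0.34, 0.015 m is 0.3.

```bash
echo '[0,-0.01,0.2,0,0.03,0,-0.01,0.3,0,0.03,0,-0.01,0.34,0,0.03,0,-0.01,0.34,0,0.03]' > m.json && python3 steer.py m.json; echo '[0,0,0,0,0.022,0,0,0,0,0.015,0,0,0,0,0,0,0,0,0,0,0,0,0,0,0,0,0,0,0,0,0,0,0,0,0]' > m.json && python3 steer.py m.json 8
```

```text
time_s: 24.35
tool_pos: [0.4081, -0.1649, 0.0622]
tool_rot: [-180.0, -0.0, 73.0]
force: [-0.6, 0.4, 0.4]
grip_width: 0.0305
grasp_force: 0.0
time_s: 24.93
tool_pos: [0.4087, -0.1652, 0.0628]
tool_rot: [180.0, 0.0, 73.0]
force: [0.5, -0.0, 1.7]
grip_width: 0.0084
grasp_force: 8.0
```

Scaled: 0.041 m is 0.82, 0.034 m is 0.68.

```bash
echo '[0,0.02,0,0,0,0,0.06,0,0,0,0,0.14,0,0,0,0,0.26,0,0,0,0,0.4,0,0,0,0,0.54,0,0,0,0,0.68,0,0,0,0,0.82,0,0,0]' > m.json && python3 steer.py m.json; echo '[0,0.14,0,0,0,0,0.28,0,0,0,0,0.42,0,0,0,0,0.56,0,0,0,0,0.68,0,0,0,0,0.76,0,0,0,0,0.8,0,0,0,0,0.8,0,0,0]' > m.json && python3 steer.py m.json
```

```text
time_s: 25.6
tool_pos: [0.4489, -0.1772, 0.0628]
tool_rot: [180.0, -0.0, 73.0]
force: [-1.1, 1.9, 6.5]
grip_width: 0.0081
grasp_force: 8.0
time_s: 26.27
tool_pos: [0.4877, -0.1888, 0.0628]
tool_rot: [179.9, -0.1, 73.0]
force: [1.7, -0.0, 4.0]
grip_width: 0.008
grasp_force: 8.0
```

```bash
echo '[0,0,0,0,0.03,0,0,0,0,0.03,0,0,0,0,0.03,0,0,-0.4,0,0.03,0,0,-1,0,0.03,0,0,-1.6,0,0.03,0,0,-1.6,0,0.03]' > m.json && python3 steer.py m.json; echo '[0,-0.1,0,-3.5,0.02,0,-0.2,0,-7,0.01,0,-0.4,0,-10.5,0,0,-0.6,0,-14,0,0,-0.8,0,-17.5,0,0,-0.9,0,-21,0,0,-0.9,0,-24.5,0,0,-0.9,0,-28,0]' > m.json && python3 steer.py m.json; echo '[0,0,0,-3.5,0,0,0,0,-7,0,0,0,0,-10.5,0,0,0,0,-14,0,0,0,0,-17,0,0,0,0,-17,0,0,0,0,-17,0]' > m.json && python3 steer.py m.json
python3 - <<'E'
from h import *
o=env.get_obs();print(o['tool_pos'],o['tool_rot'])
c=shot('wrist');f=np.array([.957,-.289,0]);l=np.array([.289,.957,0]);pad=np.array([.4695,-.1835,0])+.0825*f
h=cv2.cvtColor(c['color'],cv2.COLOR_BGR2HSV)
cv2.imwrite('pics/w12.png',c['color'])
print(h[100:235:5,284].tolist())
for v in range(100,235,10):print(v,((cast(c,[(284,v)],.036)[0]-pad)@f).round(4),end=' ')
E
```

```text
time_s: 26.85
tool_pos: [0.4889, -0.1899, 0.1476]
tool_rot: [179.5, 0.1, 73.0]
force: [1.4, -0.5, 0.0]
grip_width: 0.0301
grasp_force: 0.0
time_s: 27.52
tool_pos: [0.4418, -0.1758, 0.1419]
tool_rot: [-179.9, -0.0, 129.3]
force: [0.6, 1.0, -0.3]
grip_width: 0.0003
grasp_force: 0.0
time_s: 28.1
tool_pos: [0.4423, -0.1757, 0.1421]
tool_rot: [-180.0, -0.0, 162.8]
force: [0.2, -0.8, 0.1]
grip_width: 0.0005
grasp_force: 0.0
[ 0.44234576 -0.17569242  0.14205455] [-1.79988482e+02 -4.79582671e-02  1.62776747e+02]
[[11, 27, 191], [9, 25, 190], [11, 26, 189], [10, 24, 192], [11, 27, 199], [11, 25, 194], [8, 27, 190], [12, 29, 193], [12, 27, 189], [12, 27, 141], [13, 30, 138], [11, 29, 140], [16, 24, 137], [11, 26, 137], [10, 28, 136], [10, 28, 136], [12, 28, 135], [13, 30, 136], [12, 28, 135], [10, 29, 130], [12, 34, 128], [11, 28, 129], [11, 32, 127], [8, 24, 128], [12, 29, 131], [9, 31, 133], [13, 31, 133]]
100 -0.1888 110 -0.1823 120 -0.1757 130 -0.169 140 -0.1623 150 -0.1554 160 -0.1485 170 -0.1414 180 -0.1343 190 -0.127 200 -0.1197 210 -0.1122 220 -0.1047 230 -0.097
```

Scaled: 0.099 m is 1.98, 0.095 m is 1.9.

```bash
echo '[0,0,0.6,0,0,0,0,1.2,0,0,0,0,1.7,0,0,0,0,1.9,0,0,0,0,1.98,0,0,0,0,1.98,0,0,0,0,1.98,0,0]' > m.json && python3 steer.py m.json; echo '[-0.06,0,0,0,0,-0.16,0,0,0,0,-0.26,0,0,0,0,-0.36,0,0,0,0,-0.44,0,0,0,0,-0.52,0,0,0,0,-0.6,0,0,0,0,-0.68,0,0,0,0]' > m.json && python3 steer.py m.json
```

```text
time_s: 28.73
tool_pos: [0.4438, -0.1758, 0.0446]
tool_rot: [-180.0, 0.1, 162.9]
force: [0.2, 1.1, -0.4]
grip_width: 0.0005
grasp_force: 0.0
time_s: 29.4
tool_pos: [0.4757, -0.1856, 0.0434]
tool_rot: [-180.0, -0.0, 163.0]
force: [-0.9, -0.1, 0.7]
grip_width: 0.0004
grasp_force: 0.6
```

Scaled: -0.026 m is -0.52, -0.025 m is -0.5.

```bash
echo '[-0.08,0,0,0,0,-0.16,0,0,0,0,-0.24,0,0,0,0,-0.32,0,0,0,0,-0.4,0,0,0,0,-0.46,0,0,0,0,-0.5,0,0,0,0,-0.52,0,0,0,0]' > m.json && python3 steer.py m.json; python3 -c "
from h import *
print(to_tool([.5,-.19,.043]))"
```

```text
time_s: 30.07
tool_pos: [0.4996, -0.1928, 0.0434]
tool_rot: [-180.0, -0.1, 163.0]
force: [-5.5, 2.3, 4.2]
grip_width: 0.0005
grasp_force: 2.6
(array([0.0004, 0.0028, 0.0004]), None, array([ 0.4996, -0.1928,  0.0434]))
```

Scaled: -0.005 m is -0.1, -0.007 m is -0.14.

```bash
echo '[-0.02,0,0,0,0,-0.04,0,0,0,0,-0.06,0,0,0,0,-0.08,0,0,0,0,-0.1,0,0,0,0,-0.12,0,0,0,0,-0.14,0,0,0,0]' > m.json && python3 steer.py m.json; echo '[-0.02,0,0,0,0,-0.04,0,0,0,0,-0.06,0,0,0,0,-0.08,0,0,0,0,-0.1,0,0,0,0]' > m.json && python3 steer.py m.json
```

```text
time_s: 30.65
tool_pos: [0.5054, -0.1946, 0.0433]
tool_rot: [-180.0, -0.2, 163.0]
force: [-5.6, 2.0, 4.0]
grip_width: 0.0003
grasp_force: 3.0
time_s: 31.07
tool_pos: [0.5121, -0.1966, 0.0434]
tool_rot: [180.0, 0.0, 163.0]
force: [-0.8, 1.3, -0.7]
grip_width: 0.0005
grasp_force: 0.7
```

Scaled: -0.004 m is -0.08, -0.003 m is -0.06.

```bash
echo '[-0.02,0,0,0,0,-0.04,0,0,0,0,-0.06,0,0,0,0,-0.08,0,0,0,0,-0.08,0,0,0,0]' > m.json && python3 steer.py m.json; echo '[-0.02,0,0,0,0,-0.04,0,0,0,0,-0.06,0,0,0,0,-0.06,0,0,0,0]' > m.json && python3 steer.py m.json
```

```text
time_s: 31.48
tool_pos: [0.5124, -0.1967, 0.0433]
tool_rot: [-179.9, -0.5, 163.0]
force: [-11.4, 5.7, 9.4]
grip_width: 0.0002
grasp_force: 6.2
time_s: 31.82
tool_pos: [0.5126, -0.1968, 0.0431]
tool_rot: [-179.9, -0.8, 163.0]
force: [-19.5, 8.0, 17.7]
grip_width: 0.0005
grasp_force: 10.0
```

```bash
echo '[0.08,0,0,0,0,0.24,0,0,0,0,0.6,0,0,0,0,0.8,0,-0.4,0,0.01,0.9,0,-1,0,0.02,0.9,0,-1.8,0,0.03,0.9,0,-2.6,0,0.04,0.9,0,-3.4,0,0.05]' > m.json && python3 steer.py m.json; python3 -c "
from h import *
print(to_tool([.49,-.335,.25],163.1+90))"
```

```text
time_s: 32.48
tool_pos: [0.4759, -0.186, 0.2158]
tool_rot: [-179.9, 0.2, 163.0]
force: [0.5, -0.4, -0.2]
grip_width: 0.0259
grasp_force: 0.0
(array([-0.0572, -0.1384, -0.0339]), np.float64(-0.1), array([ 0.4759, -0.186 ,  0.2158]))
```

```bash
echo '[-0.2,-0.6,-0.2,0,0.07,-0.5,-1.3,-0.4,0,0.07,-0.8,-2,-0.68,0,0.07,-1,-2.6,-0.68,0,0.07,-1.14,-2.76,-0.68,0,0.07,-1.14,-2.76,-0.68,0,0.07,-1.14,-2.76,-0.68,0,0.07,-1.14,-2.76,-0.68,0,0.07]' > m.json && python3 steer.py m.json
cat > sw.py <<'E'
from h import *
c=shot('wrist','sw.png');o=env.get_obs();print(o['tool_pos'],o['tool_rot'])
f=np.array([.957,-.289,0]);l=np.array([.289,.957,0])
m=masks(c['color'])['red']
for r in rects(c,'red',.054,300):print('red',r)
k=max(cv2.findContours(m[:236].astype(np.uint8),cv2.RETR_EXTERNAL,cv2.CHAIN_APPROX_NONE)[0],key=cv2.contourArea)
print(cv2.boundingRect(k),cv2.contourArea(k))
x,y,w,h=cv2.boundingRect(k)
for v in range(max(0,y-70),min(236,y+h+12),6):
    print(v,' '.join('%3d'%g for g in cv2.cvtColor(c['color'],cv2.COLOR_BGR2GRAY)[v,x-24:x+w+24:4]))
E
python3 sw.py
```

```text
time_s: 33.15
tool_pos: [0.4902, -0.3322, 0.2476]
tool_rot: [180.0, 0.0, 163.1]
force: [-0.9, 0.7, 1.1]
grip_width: 0.0691
grasp_force: 0.0
[ 0.49013524 -0.33211053  0.24772358] [-1.79999221e+02  2.52036032e-02  1.63139751e+02]
red {'px': (281.2, 198.8), 'xy': (0.5005, -0.3337), 'l': 47, 's': 29, 'yaw': 73.1}
(261, 184, 50, 30) 1083.0
114 153 157 158 160 160 160 163 164 166 168 173 172 165 163 163 165 167 167 164 158 157 161 162 173 174
120 161 160 155 155 161 160 160 161 163 168 172 170 172 171 172 172 168 165 171 162 168 173 171 174 167
126 161 162 163 160 161 162 161 158 159 159 162 163 163 165 164 164 168 174 172 168 165 167 172 168 164
132 115 112 106 111 108 112 106 103 102 103 151 160 156 156 156 157 162 163 164 163 163 165 170 166 159
138 112 111 109 109 112 113 106 104 102 104 142 156 152 154 154 158 165 168 164 164 162 165 168 162 158
144 109 108 108 107 110 110 107 106 107 105 127 158 158 159 156 158 160 167 163 163 164 168 168 159 160
150 110 106 106 106 109 109 104 113 110 105 137 159 161 160 156 159 164 165 163 160 165 170 163 161 165
156 108 107 109 114 113 113 112 105
[... 512 characters left out ...]
  94  91  96  92  95  96  94  92 108 150 151 152 150 124 127 127 121  67  89
192 111 107 111 114 116 116  95  97  96  97  99  97  95  95 120 155 156 155 156 168 168 167 164  67  67
198 138 130 138 126 122 116  95  98  97  93  96  97  95  96 122 151 153 154 154 163 166 168 162  62  66
204 166 166 169 164 161 166 120  95  92  95  97  97  92  94 117 153 152 152 152 164 168 167 155  65 138
210 161 166 172 167 165 168 123  97  96  97  96  94  93  94 124 150 147 150 151 166 169 167 154  62 149
216 162 163 171 168 167 163 165 164 167 167 163 164 169 165 161 158 106 103 188 168 168 167 152  61 152
222 167 163 167 162 162 161 164 174 170 166 163 165 166 165 157 160 106 107 178 168 168 168 147  66 159
```

```bash
echo '[0.16,0.72,0,0,0.07,0.32,1.48,0,0,0.07,0.48,2.24,0,0,0.07,0.66,3,0,0,0.07,0.82,3.76,0,0,0.07,1,4.52,0,0,0.07,1.16,5.28,0,0,0.07,1.32,6.04,0,0,0.07]' > m.json && python3 steer.py m.json;  echo '[0.16,0.72,0,-1,0.07,0.34,1.48,0,-2,0.07,0.5,2.24,0,-3,0.07,0.68,3,0,-4,0.07,0.84,3.76,0,-5,0.07,1,4.52,0,-6,0.07,1.16,5.28,0,-7,0.07,1.32,6.04,0,-7,0.07]' > m.json && python3 steer.py m.json
python3 - <<'E'
from h import *
t=shot('top')
for r in rects(t,'red',.026,60,600):print(r)
print(to_tool([.54,.315,.2],-3.2+90))
E
```

```text
time_s: 33.87
tool_pos: [0.514, -0.0228, 0.2477]
tool_rot: [-179.9, 0.1, 163.1]
force: [0.4, 0.6, -0.4]
grip_width: 0.0698
grasp_force: 0.0
time_s: 34.53
tool_pos: [0.5389, 0.2848, 0.2477]
tool_rot: [-180.0, 0.1, 177.2]
force: [1.4, 0.4, 0.7]
grip_width: 0.0705
grasp_force: 0.0
{'px': (367.9, 219.8), 'xy': (0.5056, -0.3359), 'l': 52, 's': 32, 'yaw': 74.2}
{'px': (299.3, 161.7), 'xy': (0.6933, -0.1019), 'l': 32, 's': 31, 'yaw': 2.8}
(array([-0.0039,  0.0189,  0.048 ]), np.float64(1.0), array([0.5354, 0.2959, 0.2478]))
```

Scaled: 0.048 m is 0.96, 0.02 m is 0.4.

```bash
echo '[0,0.2,0.4,0,0.07,-0.2,0.38,0.96,0,0.07,-0.2,0.38,0.96,0,0.07,-0.2,0.38,0.96,0,0.07,-0.2,0.38,0.96,0,0.07,-0.2,0.38,0.96,0,0.07]' > m.json && python3 steer.py m.json
python3 - <<'E'
from h import *
c=shot('wrist','k.png');o=env.get_obs();print(o['tool_pos'],o['tool_rot'])
for z in (0.,.026):
  for r in rects(c,'red',z,300):print(z,r)
t=shot('top')
for r in rects(t,'red',.054,60,600):print('top54',r)
h=cv2.cvtColor(c['color'],cv2.COLOR_BGR2HSV).astype(int)
E
```

```text
time_s: 35.08
tool_pos: [0.5513, 0.3005, 0.2014]
tool_rot: [180.0, 0.1, 177.0]
force: [-0.9, -0.6, 0.6]
grip_width: 0.07
grasp_force: 0.0
[0.55149772 0.30029643 0.20134405] [1.79970222e+02 1.38076704e-01 1.76936798e+02]
0.0 {'px': (292.3, 179.7), 'xy': (0.5527, 0.3163), 'l': 74, 's': 41, 'yaw': -3.0}
0.026 {'px': (292.3, 179.7), 'xy': (0.5475, 0.3154), 'l': 69, 's': 38, 'yaw': -3.0}
top54 {'px': (368.0, 219.8), 'xy': (0.5, -0.3306), 'l': 51, 's': 31, 'yaw': 72.5}
top54 {'px': (299.3, 161.7), 'xy': (0.6843, -0.1014), 'l': 31, 's': 30, 'yaw': 2.8}
```

```bash
echo '[0.1,0.3,0.7,0,0.07,0.1,0.3,1.4,0,0.07,0.1,0.3,2.1,0,0.07,0.1,0.3,2.7,0,0.07,0.1,0.3,3.1,0,0.07,0.1,0.3,3.4,0,0.07,0.1,0.3,3.58,0,0.07,0.1,0.3,3.58,0,0.07]' > m.json && python3 steer.py m.json; echo '[0,0,0,0,0.07,0,0,0,0,0.07]' > m.json && python3 steer.py m.json; python3 -c "
from h import *
print(to_tool([.5475,.3154,.022],87),env.get_obs()['force'])"
```

```text
time_s: 35.85
tool_pos: [0.5466, 0.3149, 0.0195]
tool_rot: [-179.9, -0.1, 176.9]
force: [0.4, -1.7, 0.8]
grip_width: 0.0696
grasp_force: 0.0
time_s: 36.02
tool_pos: [0.548, 0.3165, 0.0223]
tool_rot: [179.9, 0.1, 177.0]
force: [0.4, -0.3, 0.5]
grip_width: 0.0703
grasp_force: 0.0
(array([ 0.0004, -0.0011,  0.0003]), np.float64(-0.0), array([0.548 , 0.3165, 0.0223])) [ 0.37452574 -0.31601176  0.53622415]
```

```bash
echo '[0,0,0,0,0.02,0,0,0,0,0.02,0,0,0,0,0.02,0,0,0,0,0.02,0,0,0,0,0.02,0,0,0,0,0.02,0,0,0,0,0.02]' > m.json && python3 steer.py m.json 45; echo '[0,0,-0.4,0,0.02,0,0,-1,0,0.02,0.2,0,-1.6,0,0.02,0.6,0,-2,0,0.02,1.2,-0.3,-2,0,0.02,1.8,-0.6,-2,0,0.02,2.4,-1,-2,0,0.02,2.6,-1.6,-2,0,0.02]' > m.json && python3 steer.py m.json; python3 -c "
from h import *
print(to_tool([.386,-.299,.12],163.15+90))"
```

```text
time_s: 36.6
tool_pos: [0.547, 0.3157, 0.0206]
tool_rot: [-180.0, 0.0, 177.0]
force: [0.0, 0.2, 1.7]
grip_width: 0.0396
grasp_force: 45.0
time_s: 37.27
tool_pos: [0.4076, 0.2448, 0.1193]
tool_rot: [-180.0, -0.2, 177.4]
force: [1.0, -0.6, 0.6]
grip_width: 0.0396
grasp_force: 45.0
(array([-3.300e-03, -5.442e-01, -2.000e-04]), np.float64(14.2), array([0.4076, 0.2448, 0.1193]))
```

```bash
echo '[-0.1,-0.6,0,1,0.02,-0.2,-1.2,0,2,0.02,-0.3,-1.84,0,3,0.02,-0.4,-2.48,0,4,0.02,-0.5,-3.12,0,5,0.02,-0.6,-3.76,0,6,0.02,-0.7,-4.36,0,7,0.02,-0.76,-4.9,0,7,0.02]' > m.json && python3 steer.py m.json; python3 -c "
from h import *
print(to_tool([.386,-.299,.12],163.15+90))"
```

```text
time_s: 37.93
tool_pos: [0.4377, -0.0063, 0.1206]
tool_rot: [-179.9, 0.0, 162.8]
force: [0.6, 0.7, -1.0]
grip_width: 0.0397
grasp_force: 45.0
(array([-0.037 , -0.2949,  0.0011]), np.float64(-0.3), array([ 0.4377, -0.0063,  0.1206]))
```

```bash
echo '[-0.16,-0.7,0,0,0.02,-0.26,-1.4,0,0,0.02,-0.36,-2.16,0,0,0.02,-0.44,-2.92,0,0,0.02,-0.52,-3.68,0,0,0.02,-0.6,-4.44,0,0,0.02,-0.68,-5.2,0,0,0.02,-0.74,-5.84,0,-0.15,0.02]' > m.json && python3 steer.py m.json; echo '[0,0,0,0,0.02,0,0,0,0,0.02,0,0,0,0,0.02]' > m.json && python3 steer.py m.json
python3 - <<'E'
from h import *
o=env.get_obs();p=o['tool_pos'];print(p,o['tool_rot'],o['grip_width'])
c=shot('wrist','k2.png')
z=p[2]-.0206+.026
for r in rects(c,'red',z,300):print('z top of handle',z,r)
for r in rects(c,'red',.054,200):print('z sw',r)
E
```

```text
time_s: 38.6
tool_pos: [0.3865, -0.2967, 0.1204]
tool_rot: [-179.9, -0.0, 163.2]
force: [1.0, 0.1, -1.5]
grip_width: 0.0395
grasp_force: 45.0
time_s: 38.85
tool_pos: [0.3879, -0.293, 0.1203]
tool_rot: [179.9, -0.0, 163.3]
force: [0.0, 2.1, -1.9]
grip_width: 0.0393
grasp_force: 45.0
[ 0.38789647 -0.29297964  0.12026954] [ 1.79938722e+02 -3.09324757e-02  1.63300411e+02] 0.03934276273691697
z top of handle 0.1256695442515478 {'px': (283.2, 315.8), 'xy': (0.4041, -0.298), 'l': 39, 's': 14, 'yaw': 73.3}
z top of handle 0.1256695442515478 {'px': (282.8, 228.7), 'xy': (0.3663, -0.2869), 'l': 39, 's': 30, 'yaw': 73.3}
z sw {'px': (283.2, 315.8), 'xy': (0.4455, -0.3104), 'l': 58, 's': 21, 'yaw': 73.3}
z sw {'px': (282.8, 228.7), 'xy': (0.3885, -0.2936), 'l': 59, 's': 45, 'yaw': 73.3}
```

Scaled: 0.0975 m is 1.95, 0.095 m is 1.9, 0.1 degrees is 0.05.

```bash
echo '[0,-0.13,0.6,0.05,0.02,0,-0.13,1.2,0.05,0.02,0,-0.13,1.6,0.05,0.02,0,-0.13,1.8,0.05,0.02,0,-0.13,1.9,0.05,0.02,0,-0.13,1.95,0.05,0.02,0,-0.13,1.95,0.05,0.02,0,-0.13,1.95,0.05,0.02]' > m.json && python3 steer.py m.json; echo '[0,0,0,0,0.02,0,0,0,0,0.02,0,0,0,0,0.02]' > m.json && python3 steer.py m.json
cat > e.py <<'E'
from h import *
o=env.get_obs();p=o['tool_pos'];s=np.array([.5005,-.3337,0]);d=p-s
print(p.round(4),o['tool_rot'].round(2),o['grip_width'].round(4) if hasattr(o['grip_width'],'round') else o['grip_width'],'f to home',round(-.035-.035-d@[.957,-.289,0],4),'l err',round(d@[.2896,.957,0],4),'force',np.round(o['force'],1))
E
python3 e.py
```

```text
time_s: 39.57
tool_pos: [0.3869, -0.3007, 0.0242]
tool_rot: [-179.9, 0.1, 163.2]
force: [-0.0, 0.5, -1.5]
grip_width: 0.0396
grasp_force: 45.0
time_s: 39.82
tool_pos: [0.3862, -0.3007, 0.0237]
tool_rot: [-179.9, 0.1, 163.2]
force: [-0.5, -0.3, -1.5]
grip_width: 0.04
grasp_force: 45.0
[ 0.3862 -0.3007  0.0237] [-1.7995e+02  6.0000e-02  1.6316e+02] 0.0399921396352274 f to home 0.0489 l err -0.0015 force [-0.5 -0.3 -1.5]
```

Scaled: 0.0015 m is 0.03, 0.0013 m is 0.026.

```bash
echo '[0,0.026,0.03,0,0.02,0,0.026,0.03,0,0.02,-0.08,0.026,0.03,0,0.02,-0.16,0.026,0.03,0,0.02,-0.24,0.026,0.03,0,0.02,-0.32,0.026,0.03,0,0.02,-0.4,0.026,0.03,0,0.02,-0.48,0.026,0.03,0,0.02]' > m.json && python3 steer.py m.json; python3 e.py
```

```text
time_s: 40.48
tool_pos: [0.4098, -0.3061, 0.0215]
tool_rot: [180.0, 0.0, 163.2]
force: [0.5, -0.2, -0.6]
grip_width: 0.0399
grasp_force: 45.0
[ 0.4098 -0.3061  0.0215] [1.8000e+02 1.0000e-02 1.6318e+02] 0.03988589976020392 f to home 0.0247 l err 0.0002 force [ 0.5 -0.2 -0.6]
```

```bash
echo '[-0.08,0,0,0,0.02,-0.16,0,0,0,0.02,-0.24,0,0,0,0.02,-0.3,0,0,0,0.02,-0.36,0,0,0,0.02,-0.4,0,0,0,0.02,-0.42,0,0,0,0.02,-0.44,0,0,0,0.02]' > m.json && python3 steer.py m.json; python3 e.py
```

```text
time_s: 41.15
tool_pos: [0.4303, -0.3124, 0.0215]
tool_rot: [-180.0, -0.0, 163.2]
force: [0.3, -0.3, -0.4]
grip_width: 0.0399
grasp_force: 45.0
[ 0.4303 -0.3124  0.0215] [-1.8000e+02 -1.0000e-02  1.6317e+02] 0.03990344474606083 f to home 0.0033 l err 0.0001 force [ 0.3 -0.3 -0.4]
```

```bash
echo '[-0.02,0,0,0,0.02,-0.04,0,0,0,0.02,-0.06,0,0,0,0.02,-0.08,0,0,0,0.02,-0.1,0,0,0,0.02,-0.12,0,0,0,0.02]' > m.json && python3 steer.py m.json; python3 e.py
```

```text
time_s: 41.65
tool_pos: [0.4328, -0.3131, 0.0209]
tool_rot: [180.0, -0.4, 163.1]
force: [-10.2, 3.6, 5.6]
grip_width: 0.0395
grasp_force: 45.0
[ 0.4328 -0.3131  0.0209] [180.    -0.44 163.14] 0.03947566541656079 f to home 0.0008 l err 0.0001 force [-10.2   3.6   5.6]
```

Careful with the scale: shifts go in units of 50 mm and turns go in units of 2 degrees. That gives: 0.003 m is 0.06.

```bash
echo '[0.06,0,0,0,0.02,0.06,0,0,0,0.02,0.06,0,0,0,0.05,0.06,0,0,0,0.06,0.06,0,0,0,0.065,0.06,0,0,0,0.065,0.06,0,0,0,0.065]' > m.json && python3 steer.py m.json; python3 e.py; echo '[0,0,-0.4,0,0.07,0,0,-1,0,0.07,0,0,-1.8,0,0.07,0,0,-2.6,0,0.07,0,0,-3.4,0,0.07,0,0,-3.8,0,0.07,0,0,-3.8,0,0.07,0,0,-3.8,0,0.07]' > m.json && python3 steer.py m.json;echo '[0,0,0,0,0.07,0,0,0,0,0.07,0,0,0,0,0.07]' > m.json && python3 steer.py m.json
python3 - <<'E'
from h import *
c=shot('wrist','fin.png');f=np.array([.957,-.289,0]);l=np.array([.2896,.957,0])
for r in rects(c,'red',.026,300):print(r)
for r in rects(c,'red',.054,300):
    print('sw',r)
E
```

```text
time_s: 42.23
tool_pos: [0.4336, -0.3134, 0.0218]
tool_rot: [-180.0, 0.0, 163.2]
force: [-0.1, 0.5, 0.4]
grip_width: 0.0624
grasp_force: 0.0
[ 0.4336 -0.3134  0.0218] [-1.7999e+02  5.0000e-02  1.6318e+02] 0.06238963269362226 f to home -0.0001 l err 0.0001 force [-0.1  0.5  0.4]
time_s: 42.9
tool_pos: [0.4339, -0.3137, 0.2129]
tool_rot: [-179.9, 0.1, 163.2]
force: [0.8, 0.2, 0.4]
grip_width: 0.07
grasp_force: 0.0
time_s: 43.15
tool_pos: [0.4325, -0.3127, 0.21]
tool_rot: [179.9, -0.1, 163.2]
force: [0.7, -0.1, -0.3]
grip_width: 0.0698
grasp_force: 0.0
{'px': (279.7, 187.5), 'xy': (0.4333, -0.3134), 'l': 71, 's': 40, 'yaw': -16.8}
sw {'px': (279.7, 187.5), 'xy': (0.4278, -0.3118), 'l': 65, 's': 37, 'yaw': -16.8}
```

Run:
```python
from h import *
c=shot('wrist');m=masks(c['color'])['red'];g=cv2.cvtColor(c['color'],cv2.COLOR_BGR2GRAY)
k=max(cv2.findContours(m[:240].astype(np.uint8),cv2.RETR_EXTERNAL,cv2.CHAIN_APPROX_NONE)[0],key=cv2.contourArea);x,y,w,h=cv2.boundingRect(k);print(x,y,w,h)
for v in range(y+h-8,240):print(v,g[v,x+4:x+w:6])
```

```text
262 154 43 75
221 [156 160 160 162 164 165 148]
222 [157 160 160 162 165 165 144]
223 [154 159 160 161 163 164 139]
224 [153 158 158 159 161 162 135]
225 [151 154 153 154 155 154 125]
226 [135 139 139 134 140 130 108]
227 [106 108 104 100 108  95  77]
228 [66 68 66 61 68 61 53]
229 [57 45 45 43 45 40 60]
230 [ 96  39  35  38  38  41 110]
231 [154  40  38  41  40  39 157]
232 [187  37  39  40  38  41 180]
233 [177  37  41  34  36  32 163]
234 [133  39  30  34  33  37 112]
235 [71 40 43 40 39 38 62]
236 [52 45 46 46 42 47 49]
237 [58 60 62 63 65 60 60]
238 [65 68 69 67 71 69 73]
239 [72 74 74 77 76 80 78]
```

```bash
python3 -c "
from cell import env
print(env.sign_off())"
```

```text
the job is handed in; nothing more can be done
None
```

The job is handed in, with no verdict returned: all three plates present are piled squarely on the pad, the drawer was pushed past its detent to its stop, and the key is pushed up against the switch face and let go. The tape and the gauge block were never gripped; I did not re-measure them or the closed-in pile before handing in.

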